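# Weigh the paint kettle on the hanging dial scale

## Robot

A 7-joint arm with a two-finger parallel gripper is mounted at the origin on the work surface. World frame = base frame: x ahead of the robot, y to its left, z up, the work surface at z = 0. Lengths are in mm, angles in rad, forces in N, time in s.
With the tool pointing down it reaches from about 400 to 875 mm from the base axis. Payload 4.4 kg.
Tool frame: the origin (TCP) lies at the very end of the fingers, on their centre line; the grasp point (between the pads) lies 19 mm behind it; z points along the fingers, x is the direction in which the jaws open and shut, and the axes are right-handed (so a half turn about z gives the same grasp; the last joint's range is limited). The gripper opens to 85 mm and grips with 20 to 120 N. Pads are 22 mm wide; open, the fingers measure 114 mm over their backs; the gripper's body (76 mm by 85 mm) begins 54 mm behind the grasp point. The pads swing forward as they close: fully open they stand 13 mm farther back than shut.
Start: joints at [1.12, 0.628, 0.038, 1.517, -0.027, 0.996, -0.02], TCP at [244.021, -602.471, 231.313] pointing down, gripper open.
Joint ranges: [-3.06, 3.06], [-0.37, 2.12], [-1.25, 1.32], [0.18, 2.47], [-1.1, 4.24], [0.23, 1.98], [-2.94, 2.94]. Speed limits (rad/s): [2.57, 2.57, 3.14, 3.14, 3.14, 3.14, 3.14].

## Interface

Orientations are given as [roll, pitch, yaw] about the fixed x, y, z axes, in that order (R = Rz(yaw) Ry(pitch) Rx(roll)).
In Python, from cell import telemetry, get_image, get_calibration, ctrl gives the robot as it stands. The module is installed in compiled form; this text tells all that it offers.
- The arm moves only by the tool arm_command, never from a script. Its arguments are lists of equal length, an entry for each row: "rot": the turn, a rotation vector about the world's x, y, z in degrees, a list of three; "slide": the shift along the world's x, y, z in mm, a list of three; "gripper": the finger opening in mm, from 0 to 85.4. A call has 1 to 5 rows; each row shifts and turns the pose as measured when the row begins; what a row does not reach is not made up. A row lasts 1/12 s, in which the tool goes at most 41.7 mm and 7.16 degrees, less where a joint would pass 70% of its speed; a pose out of reach is approached as far as the arm can. A call with a gripper value outside its range is refused whole. The fingers move at their own pace and stop on an object; the grip force is fixed at half the most. Time passes only in rows, so rows that do not move let the fingers close. It gives the time, the measured TCP pose, the force and the opening at its end, in the units of the state.
- telemetry.read_state(): the state, without advancing time (a new reading comes with each control period).
- get_image(name): name is "side" or "top" or "wrist"; returns (picture, depth): 420x560x3 uint8, red, green, blue; 420x560 float32, mm along the optical axis (not along the pixel's ray), 0 where there is no reading.
- get_calibration(name): a dict with "fx", "fy", "cx", "cy" (pixels), "xyz" and "attitude" of the camera in the world. Camera axes: x right, y up, looking along -z (the intrinsics and any distortion apply to the point x, -y, -z); pixel columns grow to the right and rows downward; lengths in mm; the calibration is good to about 2 mm. A picture is of the moment at which its call begins: read the wrist's pose just before it. get_calibration takes no time and is no camera call; for the wrist camera it gives the pose at the moment of the call.
- ctrl.finish_job(): hands the job in, once; it reports no verdict.
The state is a dict: "clock": time; "qpos": joint angles; "qd": joint speeds; "tau": joint torques, N m; "eef_pos": TCP position; "tool_rot": TCP orientation; "force": force on the tool from outside, world axes, zero at the start; "torque": the same for the moment, N m; "width": finger opening in mm.
Only numpy, scipy, OpenCV 4.12 (cv2) and the standard library are available. Lean on these libraries where they do the work, as an engineer would, in place of code of your own. Each camera call takes 0.05 s, during which the arm holds its last target.

## Task

Weigh the lidded paint kettle: lift it by its handle bar, keeping it upright, and hang it by the middle of the bar on the hook of the dial scale. Ease its weight onto the hook slowly and let go only when the scale carries all of it, so that the hook and pointer never jerk, bounce or run past the last mark; leave the kettle hanging free with the pointer settled, and do not disturb the other things on the bench or knock the scale.

Things in the scene. Friction and masses are not known exactly. Their poses are not given: they have to be found in the camera images.
- scale: Hanging dial scale on a bench stand, fixed to the bench. Origin on the bench straight below the hook, z up. Foot plate 170 mm (x) by 250 mm (y), 10 mm thick, from y = -70 to +180 mm. A round post (32 mm, 530 mm high) stands at x = 0, y = +150 mm; an arm runs from its top in -y and carries the dial case over the hook. The hook's mouth opens to the scale's -y.
- dial_centre (a point): Centre of the round dial case, 415 mm above the bench, in line above the hook: 144 mm diameter, 40 mm deep (scale's x = -20 to +20 mm); a neck below it ends 329 mm above the bench. Each face (+x, -x) has a black pointer, upright when empty, turning clockwise, 5.5 rad to the last mark (1 kg). A gripper on the bar must lean back to -x, 25 to 45 degrees from vertical, to clear the case.
- scale_hook (a joint): How far the hook is drawn down, in m: 0 empty, 0.0654 at the last mark (1 kg), end stop 0.070. Spring of 150 N/m: the hook sinks 6.5 mm for each 100 g. Lightly damped, so a load let go before or after its point of balance makes it jerk and bounce.
- hook_seat (a point): Seat point of the steel J-hook (flat bar 7 mm wide, bent in the scale's y-z plane, 10 mm thick in x): where the axis of the 10 mm handle bar lies in the V-shaped bowl. 245 mm above the bench when empty; sinks with the hook. The back of the hook stands at y = +16 mm up to 30 mm above this point, then slants in to the 9 mm shank (y = 0) 54 mm above it. Axes as the scale's.
- hook_tip (a point): Top of the hook's tip, 18 mm to the scale's -y of the seat point and 21 mm above it. A handle bar along the scale's x comes in from -y, its axis about 30 mm above the seat point to pass over this tip, then goes down into the bowl.
- kettle: Aluminium paint kettle, grey lid, the only thing with a handle: 108 mm diameter (lid 112), 82 mm high; origin at the centre of its underside, z up. Weighs 0.22 to 0.88 kg, not known beforehand; centre of mass on its axis, 40 to 70 mm up. Rigid steel handle: round bar 10 mm thick, 114 mm long, along the kettle's x, axis 145 mm above the underside, on two flat legs 14 mm wide at x = -58 and +58 mm.
- handle_mid (a point): Middle of the handle bar, on its axis, 145 mm above the kettle's underside. Axes as the kettle's. Both ends of the bar are alike; gripped some 36 mm from here, towards the robot, the fingers clear the hook.
- jar: Bystander: small pale jar with a white cap, 62 mm diameter, 85 mm high; origin at the centre of its underside.
- tub: Bystander: white lidded tub without a handle, 96 mm diameter, 70 mm high; origin at the centre of its underside.
- brush: Bystander: paint brush 200 mm long lying along its x on the bench; origin at its underside.
Mind the look-alikes: they are no part of the job. Leave any brown or purple look-alike of the kettle alone.

How it is judged (in metres and radians):
On the way, in this order (a step that is already met when the one before it is completed fails the run):
1. the kettle has been lifted clear of the bench (height (world z) of kettle above 0.04 m and contact force between kettle and the fingers above 1 N), for 0.2 s.
2. the middle of the handle bar lies in the hook while the fingers still hold it, and the hook has begun to sink (distance between handle_mid and hook_seat below 0.018 m and value of joint scale_hook above 0.005 m and contact force between kettle and the fingers above 1 N), for 0.2 s.
At the end, for the whole second after the job is handed in: The kettle hangs free on the scale's hook, well clear of the bench (underside over 30 mm up), the hook drawn down by its weight, the bar's middle within 18 mm of the seat point, upright within 0.2 rad, hardly swinging (under 0.06 m/s), and the pointer has settled (hook slower than 0.01 m/s) (distance between handle_mid and hook_seat below 0.018 m and value of joint scale_hook above 0.01 m and velocity of joint scale_hook between -0.01 and 0.01 m/s and angle between kettle's own z axis and vertical below 0.2 rad and linear speed of kettle below 0.06 m/s and height (world z) of kettle above 0.03 m and contact force between kettle and scale above 1.5 N); the robot touches nothing.
It fails at once if the hook jerked: it moved faster than 0.07 m/s, up or down (velocity of joint scale_hook above 0.07 m/s or velocity of joint scale_hook below -0.07 m/s).
It fails at once if the pointer was pulled past the last mark (value of joint scale_hook above 0.0665 m).
It fails at once if the kettle was tipped by more than 0.5 rad (angle between kettle's own z axis and vertical above 0.5 rad).
It fails at once if the scale was knocked: by the kettle with more than 15 N or by the robot with more than 10 N (contact force between kettle and scale above 15 N or contact force between any of the arm, the fingers and scale above 10 N).
It fails at once if a bystander was moved by more than 20 mm (distance of any of jar, tub, brush from where it was at the start of the episode above 0.02 m).
It also fails if it takes over 54 s, if anything falls off the work surface, if the arm or the gripper's body presses on something with over 40 N, if the wrist force passes 120 N, or if a joint passes its speed limit or range.

## Working session

There is one attempt and no reset: what is moved stays moved. The work goes in short steps, Python scripts to look and compute and a tool call to move; the robot and the scene stay as the last step left them, time stands still between calls to the robot, and variables do not carry over. Pictures are saved under pics/ and viewed, and the job is handed in when it is done.

Besides the shell and the picture viewer there is one more tool, called after "Call:" by a JSON object that holds its "op" and its "data", one argument or row to a line. arm_command: Moves the arm, as the interface text tells. Its arguments: {"type":"object","properties":{"rot":{"type":"array"},"slide":{"type":"array"},"gripper":{"type":"array"}},"required":["rot","slide","gripper"]}

```bash
ls; mkdir -p pics
cat > h.py <<'E'
import numpy as np, cv2
from cell import telemetry, get_image, get_calibration, ctrl
from scipy.spatial.transform import Rotation as R
def grab(n,tag):
    c=get_calibration(n); im,d=get_image(n)
    cv2.imwrite(f'pics/{tag}.png',im[:,:,::-1]); np.savez(f'pics/{tag}.npz',im=im,d=d,**{k:np.array(v) for k,v in c.items()})
    return im,d,c
def cloud(tag):
    z=np.load(f'pics/{tag}.npz'); d=z['d']; h,w=d.shape
    u,v=np.meshgrid(np.arange(w),np.arange(h))
    P=np.stack([(u-z['cx'])/z['fx']*d,-(v-z['cy'])/z['fy']*d,-d],-1)
    a=z['attitude']
    M=a if a.shape==(3,3) else R.from_euler('xyz',a).as_matrix()
    return P@M.T+z['xyz'],d,z['im']
E
python3 - <<'E'
from h import *
print(telemetry.read_state())
for n in ['side','top','wrist']:
    im,d,c=grab(n,n+'0'); print(n,c)
E
```

```text
pics
{'clock': 0.0, 'qpos': array([ 1.12017753,  0.62929637,  0.03841506,  1.51843406, -0.02701073,
        0.99630816, -0.01999451]), 'qd': array([-3.66700670e-04, -7.76085848e-05,  9.08735894e-04, -1.91270829e-03,
       -4.96723363e-04, -1.96538575e-05, -7.88686700e-04]), 'tau': array([ 8.16593056e-04, -5.63396144e+01,  1.22643046e+00, -1.93442738e+01,
        1.09215238e-02,  1.04006269e-02, -6.60388693e-06]), 'eef_pos': array([ 243.79917316, -601.83331512,  230.39973234]), 'tool_rot': array([-3.14159222e+00,  1.92903108e-03, -1.18595762e+00]), 'force': array([ 0.01583148, -0.5825743 , -0.28155773]), 'torque': array([ 0.0242686 ,  0.01533397, -0.02676298]), 'width': 85.11374256726083}
side {'fx': 478.87523407695653, 'fy': 478.87523407695653, 'cx': 272.7319953260622, 'cy': 211.56910387818905, 'xyz': array([178.65427773, 764.82716511, 763.01554666]), 'attitude': array([ 1.05747867,  0.01333384, -2.77789481])}
top {'fx': 489.5374302635357, 'fy': 489.5374302635357, 'cx': 277.13038531066024, 'cy': 205.49666052184693, 'xyz': array([ 250.86066488,  -93.78756086, 1439.76981806]), 'attitude': array([ 2.42272330e-01,  9.22835109e-04, -1.50250744e+00])}
wrist {'fx': 369.2157372265223, 'fy': 369.2157372265223, 'cx': 275.6292901780405, 'cy': 208.59163782343103, 'xyz': array([ 316.32988563, -571.50336323,  373.25668024]), 'attitude': array([-0.31120318,  0.00142337, -1.18680096])}
```

View pics/side0.png

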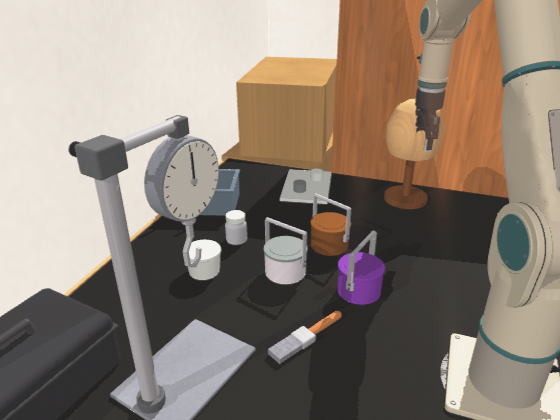

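View pics/top0.png

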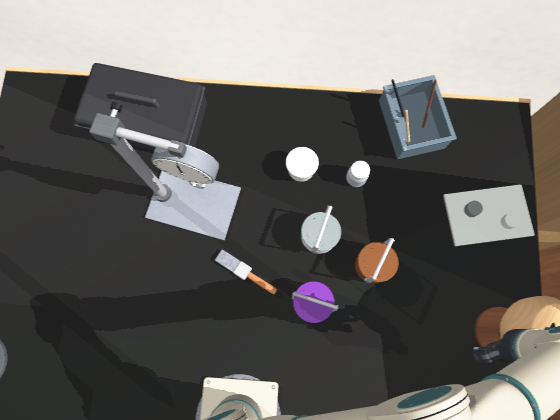

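View pics/wrist0.png

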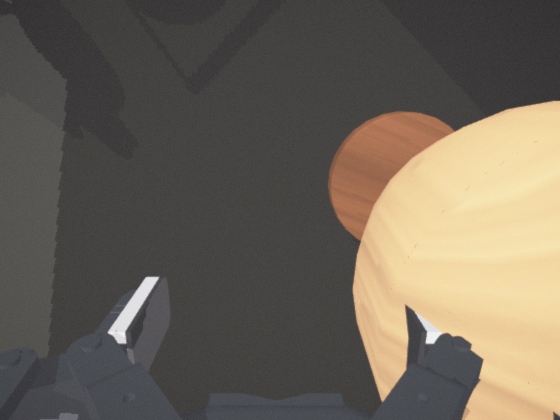

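The top view shows three kettles: grey-lidded aluminium at (321,232), brown at (377,262) and purple at (314,301). The grey one fits the description, so it is the target. The scale is at (160–240, 60–240). The brush is at (245,270), the tub at (302,163) and the jar at (358,173).

Run:
```python
from h import *
for t in ['top0','side0']:
    P,d,im=cloud(t)
    print(t, 'table', np.median(P[...,2][(P[...,2]>-20)&(P[...,2]<20)]))
    pts={'top0':dict(lid=(312,235),barA=(329,209),barM=(323,228),barB=(317,246),tub=(302,163),jar=(358,170),purple=(305,305),brown=(370,265),foot1=(225,220),case=(185,160),brush=(240,268),post=(107,128)),
         'side0':dict(lid=(285,248),bar=(286,229),barA=(268,221),barB=(304,237),dialc=(192,180),hook=(192,262),tub=(205,248),jar=(236,220),foot=(200,350),brush=(300,340))}[t]
    for k,(u,v) in pts.items(): print(k,np.round(P[v,u]))
im=cv2.imread('pics/top0.png'); 
a=cv2.resize(im[190:280,270:360],None,fx=6,fy=6,interpolation=cv2.INTER_CUBIC); cv2.imwrite('pics/crop_k.png',a)
im=cv2.imread('pics/side0.png'); 
a=cv2.resize(im[130:290,130:330],None,fx=3.7,fy=3.7,interpolation=cv2.INTER_CUBIC); cv2.imwrite('pics/crop_s.png',a)
```

```text
top0 table -0.5992260109751442
lid [ 507. -173.   81.]
barA [ 569. -212.  148.]
barM [ 516. -198.  147.]
barB [ 465. -184.  149.]
tub [ 723. -134.   67.]
jar [ 708. -297.   82.]
purple [ 312. -164.   86.]
brown [ 433. -338.   84.]
foot1 [547.  83.  17.]
case [569. 119. 486.]
brush [408.  26.  18.]
post [610. 271. 531.]
side0 table 2.431736244057106
lid [ 518. -189.   86.]
bar [ 592. -406.    2.]
barA [ 570. -206.  146.]
barB [ 464. -173.  140.]
dialc [563. 145. 421.]
hook [588. 134. 242.]
tub [ 720. -138.   73.]
jar [ 697. -280.   83.]
foot [594. 133.  13.]
brush [402.  43.  24.]
```

View pics/crop_k.png

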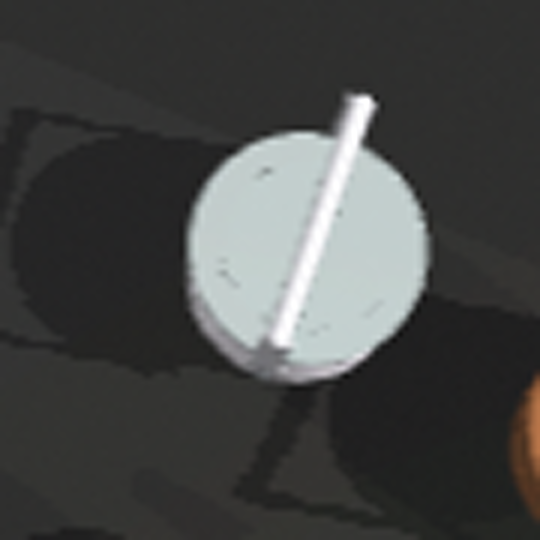

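View pics/crop_s.png

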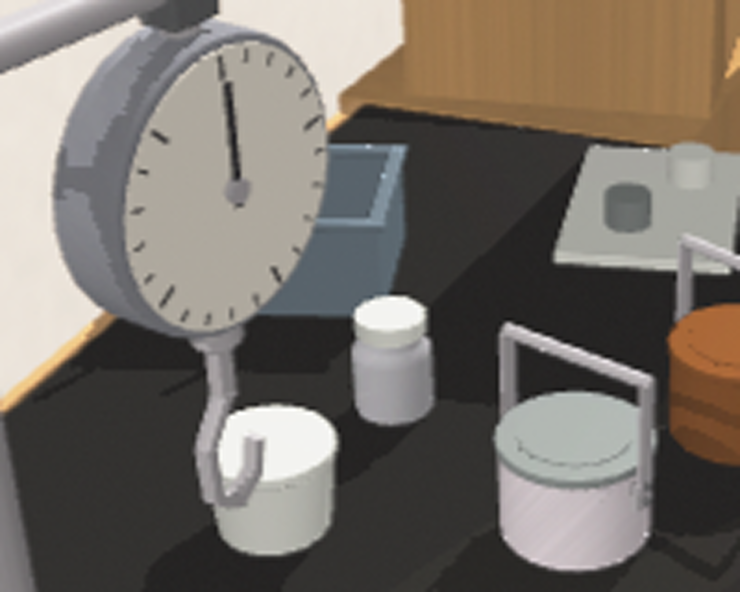

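The crop confirms it: grey lid, bare metal body, and a handle bar along roughly world +x. Next I fit the bar line and the scale's pose.

Run:
```python
from h import *
for t in ['top0','side0']:
    P,d,im=cloud(t); X,Y,Z=P[...,0],P[...,1],P[...,2]
    m=(d>0)&(Z>132)&(Z<158)&(X>440)&(X<590)&(Y>-240)&(Y<-150)
    q=P[m]; c=q.mean(0); u,s,v=np.linalg.svd(q-c); D=v[0]*np.sign(v[0][0])
    pr=(q-c)@D; mid=c+D*(pr.min()+pr.max())/2
    print(t,'bar n',m.sum(),'c',c.round(1),'mid',mid.round(1),'len',np.ptp(pr).round(1),'dir',D.round(3),np.degrees(np.arctan2(D[1],D[0])).round(1))
    m=(d>0)&(Z>74)&(Z<95)&(np.hypot(X-518,Y+195)<62); print('lid centre', ((X[m].min()+X[m].max())/2).round(1),((Y[m].min()+Y[m].max())/2).round(1),m.sum(),cv2.minEnclosingCircle(P[m][:,:2].astype(np.float32)))
    # foot
    m=(d>0)&(Z>6)&(Z<22)&(X>450)&(X<760)&(Y>40)&(Y<320)
    r=cv2.minAreaRect(P[m][:,:2].astype(np.float32)); print('foot',m.sum(),r,cv2.boxPoints(r).round(0).tolist())
    # case
    m=(d>0)&(Z>340)&(Z<490)&(X>480)&(X<680)&(Y>30)&(Y<220); q=P[m]
    print('case',m.sum(),q.min(0).round(),q.max(0).round())
    if m.sum()>50:
        # RANSAC plane
        rng=np.random.default_rng(0);best=0
        for _ in range(500):
            a=q[rng.choice(len(q),3,False)]; n=np.cross(a[1]-a[0],a[2]-a[0]); n/=np.linalg.norm(n)+1e-9
            i=abs((q-a[0])@n)<3
            if i.sum()>best: best=i.sum();I=i
        f=q[I]; c=f.mean(0); n=np.linalg.svd(f-c)[2][2]; n*=-np.sign(n[0]); 
        cc=(f.min(0)+f.max(0))/2
        print('plane',best,'c',c.round(1),'boxcentre',cc.round(1),f.min(0).round(),f.max(0).round(),'n',n.round(3),np.degrees(np.arctan2(n[1],n[0])).round(1))
    m=(d>0)&(Z>225)&(Z<325)&(X>540)&(X<620)&(Y>60)&(Y<180); q=P[m]
    print('hook',m.sum())
    for lo in range(230,325,10):
        k=q[(q[:,2]>=lo)&(q[:,2]<lo+10)]
        if len(k): print(lo,len(k),k.mean(0).round(1),k.min(0).round(),k.max(0).round())
```

```text
top0 bar n 173 c [ 519.1 -197.9  147.8] mid [ 520.6 -198.4  147.8] len 121.3 dir [ 0.96  -0.281  0.009] -16.3
lid centre 519.5 -198.3 1064 ((519.1423950195312, -200.1547393798828), 58.34058380126953)
foot 3148 ((589.3262329101562, 183.54803466796875), (284.8173522949219, 276.1304626464844), 2.193255662918091) [[442.0, 316.0], [452.0, 40.0], [737.0, 51.0], [726.0, 327.0]]
case 1676 [552.  60. 347.] [607. 205. 489.]
plane 892 c [565.7 133.5 428.3] boxcentre [567.  135.6 418. ] [552.  66. 347.] [582. 205. 489.] n [-0.979  0.204  0.017] 168.2
hook 67
230 15 [585.1 131.8 237.6] [580. 125. 234.] [590. 143. 240.]
240 28 [585.4 133.7 243.8] [578. 116. 240.] [591. 147. 248.]
250 10 [582.5 128.3 255. ] [577. 113. 251.] [590. 150. 259.]
260 12 [582.8 128.  264.4] [577. 111. 261.] [588. 151. 267.]
270 2 [584.2 146.6 275.9] [584. 145. 273.] [584. 149. 279.]
side0 bar n 206 c [ 517.5 -192.7  147.6] mid [ 521.5 -193.9  147.7] len 124.2 dir [ 0.962 -0.274  0.014] -15.9
lid centre 521.0 -194.6 921 ((520.0594482421875, -194.2789306640625), 59.901119232177734)
foot 7180 ((596.541259765625, 195.99481201
[... 221 characters left out ...]
68.2 139.5 417.3] [551.  70. 346.] [585. 209. 489.] n [-0.976  0.216 -0.   ] 167.5
hook 395
230 8 [581.4 135.3 237.8] [579. 129. 234.] [583. 141. 239.]
240 75 [584.  134.  245.1] [578. 118. 240.] [594. 154. 250.]
250 53 [584.5 134.9 254.7] [577. 118. 250.] [594. 155. 260.]
260 56 [584.7 135.8 263.9] [577. 113. 260.] [594. 155. 269.]
270 31 [588.  152.1 275.1] [583. 148. 270.] [595. 157. 280.]
280 44 [587.5 147.5 285. ] [582. 140. 280.] [595. 154. 290.]
290 39 [585.9 140.7 295. ] [581. 131. 291.] [592. 148. 300.]
300 36 [584.7 137.  304.5] [581. 130. 300.] [591. 141. 310.]
310 34 [584.8 136.9 314.7] [580. 131. 310.] [592. 141. 319.]
320 19 [584.6 136.8 322.4] [581. 130. 320.] [592. 141. 325.]
```

Run:
```python
from h import *
P,d,im=cloud('side0'); X,Y,Z=P[...,0],P[...,1],P[...,2]
v,u=np.mgrid[0:420,0:560]
m=(d>0)&(u>385)&(u<440)&(v>100)&(v<205)&(im[...,0]>120); print(P[m].min(0).round(),P[m].max(0).round())
for a in [(395,130),(400,145),(408,180),(405,200)]: print(a,P[a[1],a[0]].round())
P,d,im=cloud('wrist0')
for a in [(450,200),(400,300),(370,180),(520,300)]: print(a,P[a[1],a[0]].round())
s=telemetry.read_state(); Rm=R.from_euler('xyz',s['tool_rot']).as_matrix(); print(Rm.round(3))
def tgt(yaw,tilt):
    b=np.array([np.cos(yaw),np.sin(yaw),0]);up=np.array([0,0,1.]);z=np.sin(tilt)*b-np.cos(tilt)*up;y=np.cos(tilt)*b+np.sin(tilt)*up
    return np.stack([np.cross(y,z),y,z],1)
T=tgt(np.radians(-16),np.radians(35)); print(T.round(3)); print(R.from_matrix(tgt(np.radians(-16),0)@Rm.T).as_rotvec(degrees=True), R.from_matrix(T@Rm.T).as_rotvec(degrees=True))
```

```text
[  179. -1193.  -155.] [ 436. -537.  373.]
(395, 130) [ 331. -654.  263.]
(400, 145) [ 309. -638.  223.]
(408, 180) [ 277. -707.   80.]
(405, 200) [ 276. -680.   20.]
(450, 200) [ 306. -637.  257.]
(400, 300) [ 269. -635.  264.]
(370, 180) [ 273. -688.   20.]
(520, 300) [ 293. -646.  293.]
[[ 0.375 -0.927 -0.001]
 [-0.927 -0.375  0.001]
 [-0.001  0.    -1.   ]]
[[ 0.276  0.787  0.551]
 [ 0.961 -0.226 -0.158]
 [ 0.     0.574 -0.819]]
[ 7.53704653e-03 -1.05095534e-01  1.41954553e+02] [-45.42250945  -2.49991566 136.41697043]
```

Call:
{"op": "arm_command", "data": {
  "rot": [
    [0, 0, 0],
    [0, 0, 0],
    [0, 0, 0],
    [0, 0, 7],
    [0, 0, 7]
  ],
  "slide": [
    [0, 30, 10],
    [0, 40, 10],
    [0, 40, 10],
    [10, 10, 0],
    [10, 10, 0]
  ],
  "gripper": [85, 85, 85, 85, 85]
}}

```text
clock: 0.57
eef_pos: [258.7, -468.2, 257.3]
tool_rot: [3.137, 0.007, -0.942]
force: [0.1, -0.7, 0.4]
width: 85.3
```

Call:
{"op": "arm_command", "data": {
  "rot": [
    [0, 0, 7],
    [0, 0, 7],
    [0, 0, 7],
    [0, 0, 7],
    [0, 0, 7]
  ],
  "slide": [
    [12, 14, 0],
    [12, 14, 0],
    [12, 14, 0],
    [12, 14, 0],
    [12, 14, 0]
  ],
  "gripper": [85, 85, 85, 85, 85]
}}

```text
clock: 0.98
eef_pos: [319.3, -393.9, 257.7]
tool_rot: [3.136, 0.008, -0.317]
force: [0.1, 1.0, 0.6]
width: 84.8
```

Call:
{"op": "arm_command", "data": {
  "rot": [
    [0, 0, 7],
    [0, 0, 7],
    [0, 0, 7],
    [0, 0, 7],
    [0, 0, 7]
  ],
  "slide": [
    [12, 14, 0],
    [12, 14, 0],
    [12, 14, 0],
    [12, 14, 0],
    [12, 14, 0]
  ],
  "gripper": [85, 85, 85, 85, 85]
}}

```text
clock: 1.4
eef_pos: [380.9, -319.7, 257.3]
tool_rot: [3.137, 0.009, 0.308]
force: [1.4, -0.5, -0.2]
width: 85.3
```

Call:
{"op": "arm_command", "data": {
  "rot": [
    [0, 0, 7],
    [0, 0, 7],
    [0, 0, 7],
    [0, 0, 7],
    [0, 0, 7]
  ],
  "slide": [
    [7, 17, 0],
    [7, 17, 0],
    [7, 17, 0],
    [7, 17, 0],
    [7, 17, 0]
  ],
  "gripper": [85, 85, 85, 85, 85]
}}

```text
clock: 1.82
eef_pos: [417.9, -230.8, 256.7]
tool_rot: [3.137, 0.009, 0.933]
force: [-0.2, -0.5, 0.6]
width: 84.6
```

Call:
{"op": "arm_command", "data": {
  "rot": [
    [0, 0, 7],
    [0, 0, 7],
    [0, 0, 7],
    [-1.93, -6.73, 0],
    [-1.93, -6.73, 0]
  ],
  "slide": [
    [7, 18, 0],
    [7, 18, 0],
    [7, 18, 0],
    [6, 0, -10],
    [6, 0, -10]
  ],
  "gripper": [85, 85, 85, 85, 85]
}}

```text
clock: 2.23
eef_pos: [457.3, -171.2, 239.0]
tool_rot: [2.9, 0.01, 1.316]
force: [-0.2, -2.0, -1.1]
width: 84.8
```

Call:
{"op": "arm_command", "data": {
  "rot": [
    [-1.93, -6.73, 0],
    [-1.93, -6.73, 0],
    [-1.93, -6.73, 0],
    [0, 0, 0]
  ],
  "slide": [
    [2, 0, -10],
    [2, 0, -10],
    [0, 0, -10],
    [0, 0, 0]
  ],
  "gripper": [85, 85, 85, 85]
}}

```text
clock: 2.57
eef_pos: [451.0, -186.8, 222.1]
tool_rot: [2.761, 0.061, 1.293]
force: [0.0, -0.7, 0.4]
width: 85.2
```

Run:
```python
from h import *
s=telemetry.read_state(); print(s)
grab('wrist','wrist1'); grab('side','side1')
```

```text
{'clock': 2.5667, 'qpos': array([ 0.75943575,  0.32463453, -0.58454625,  2.29929576,  0.95484763,
        0.30748191,  0.65470265]), 'qd': array([-0.04803734, -0.02175945,  0.05773752, -0.0049309 , -0.19983172,
       -0.02922139,  0.21754481]), 'tau': array([  0.18786098, -31.15099669,  -3.19946408, -13.91251177,
         2.04745911,  -0.93724519,  -1.92382358]), 'eef_pos': array([ 450.97267028, -186.80502981,  222.13471912]), 'tool_rot': array([2.76097457, 0.06057212, 1.29273173]), 'force': array([ 0.02317439, -0.74563778,  0.36690166]), 'torque': array([0.18719874, 0.37990108, 0.01205783]), 'width': 85.1901290391648}
```

View pics/wrist1.png

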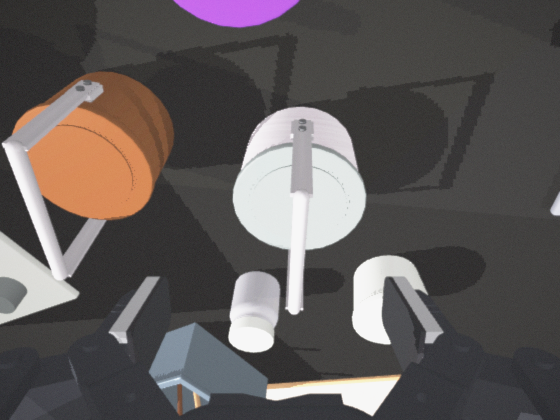

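View pics/side1.png

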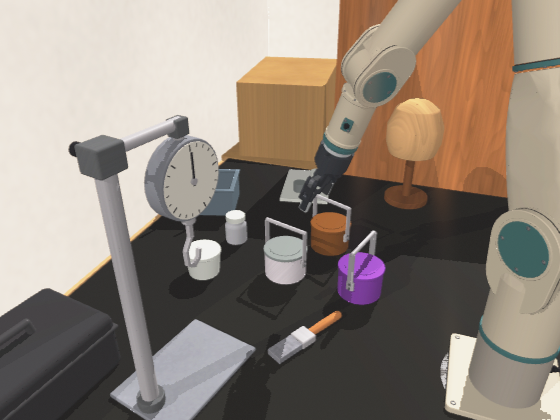

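The wrist view shows the bar centred between the fingers, at (300,190)–(293,310). The tilt stalled at about 22° because j6 is near its 0.23 minimum: the forearm lines up with the tool. I'll identify the arm's kinematics to plan around this.

```bash
cat > kin.py <<'E'
import numpy as np
from scipy.spatial.transform import Rotation as R
def fkR(q,off): return R.from_euler('ZYZYZYZ'[:3],[off+q[0],q[1],q[2]])*R.from_euler('YZY',q[3:6])*R.from_euler('Z',q[6])
E
python3 - <<'E'
from kin import *
q0=np.array([ 1.12017753,  0.62929637,  0.03841506,  1.51843406, -0.02701073,0.99630816, -0.01999451]);p0=np.array([ 243.79917316, -601.83331512,  230.39973234]);r0=R.from_euler('xyz',[-3.14159222e+00,  1.92903108e-03, -1.18595762e+00])
q1=np.array([ 0.75943575,  0.32463453, -0.58454625,  2.29929576,  0.95484763,0.30748191,  0.65470265]);p1=np.array([ 450.97267028, -186.80502981,  222.13471912]);r1=R.from_euler('xyz',[2.76097457, 0.06057212, 1.29273173])
for off in [-2.307]:
    for q,r in ((q0,r0),(q1,r1)): print(fkR(q,off).as_matrix().round(3),'\n', r.as_matrix().round(3),'\n')
E
```

```text
[[-0.435  0.901 -0.001]
 [ 0.901  0.435  0.002]
 [ 0.002 -0.    -1.   ]] 
 [[ 0.375 -0.927 -0.001]
 [-0.927 -0.375  0.002]
 [-0.002 -0.    -1.   ]] 

[[ 0.895 -0.431 -0.114]
 [-0.441 -0.823 -0.358]
 [ 0.061  0.371 -0.927]] 
 [[ 0.274  0.899  0.342]
 [ 0.96  -0.233 -0.156]
 [-0.061  0.371 -0.927]]
```

```bash
cat > fit.py <<'E'
from kin import *
import itertools
from scipy.optimize import least_squares
q0=np.array([ 1.12017753,  0.62929637,  0.03841506,  1.51843406, -0.02701073,0.99630816, -0.01999451]);p0=np.array([ 243.79917316, -601.83331512,  230.39973234]);r0=R.from_euler('xyz',[-3.14159222e+00,  1.92903108e-03, -1.18595762e+00])
q1=np.array([ 0.75943575,  0.32463453, -0.58454625,  2.29929576,  0.95484763,0.30748191,  0.65470265]);p1=np.array([ 450.97267028, -186.80502981,  222.13471912]);r1=R.from_euler('xyz',[2.76097457, 0.06057212, 1.29273173])
for s in itertools.product([1,-1],repeat=4):
    S=np.array([s[0],1,s[1],1,s[2],1,s[3]])
    def f(x):
        o=[]
        for q,r in ((q0,r0),(q1,r1)):
            A=fkR(q*S,x[0])*R.from_euler('Z',x[1]); o.append((A.inv()*r).as_rotvec())
        return np.concatenate(o)
    b=min((least_squares(f,[a,c]) for a in (0,1.5,3,-1.5) for c in (0,1.5,3,-1.5)),key=lambda r:r.cost)
    print(S,b.x.round(3),round(b.cost,5))
E
python3 fit.py
```

```text
[1 1 1 1 1 1 1] [-0.525 -0.655] 0.41612
[ 1  1  1  1  1  1 -1] [-0.18   0.309] 1.72401
[ 1  1  1  1 -1  1  1] [1.003 1.703] 2.34408
[ 1  1  1  1 -1  1 -1] [6.014 4.285] 0.83566
[ 1  1 -1  1  1  1  1] [-1.956 -1.618] 1.43422
[ 1  1 -1  1  1  1 -1] [3.055 0.964] 1.55457
[ 1  1 -1  1 -1  1  1] [-2.047 -3.923] 1.05166
[ 1  1 -1  1 -1  1 -1] [-1.703 -2.958] 0.1277
[-1  1  1  1  1  1  1] [ 1.178 -0.84 ] 1.00456
[-1  1  1  1  1  1 -1] [-0.08   1.728] 2.07542
[-1  1  1  1 -1  1  1] [1.088 3.138] 1.48954
[-1  1  1  1 -1  1 -1] [ 1.436 -2.184] 0.31978
[-1  1 -1  1  1  1  1] [6.033 4.478] 2.40377
[-1  1 -1  1  1  1 -1] [4.761 0.778] 0.80081
[-1  1 -1  1 -1  1  1] [-0.344 -4.107] 0.44664
[-1  1 -1  1 -1  1 -1] [0.    3.142] 0.0
```

```bash
cat > kin.py <<'E'
import numpy as np
from scipy.spatial.transform import Rotation as R
S=np.array([-1,1,-1,1,-1,1,-1])
def frames(q):
    q=np.asarray(q)*S
    A=R.from_euler('ZY',q[:2]); B=A*R.from_euler('Z',q[2]); C=B*R.from_euler('Y',q[3]); D=C*R.from_euler('Z',q[4]); E=D*R.from_euler('Y',q[5]); F=E*R.from_euler('Z',q[6]+np.pi)
    return A,B,C,D,E,F
def basis(q):
    A,B,C,D,E,F=frames(q); ez=[0,0,1];ex=[1,0,0]
    # d1, L1(z of B), a(x of B), a'(x of C), L2 (z of C), a2 (x of E), L3(z of F)
    return np.stack([np.array(ez,float),B.apply(ez),B.apply(ex),C.apply(ex),C.apply(ez),E.apply(ex),F.apply(ez)],1)
E
python3 - <<'E'
from kin import *
exec(open('fit.py').read().split('for s in')[0])
A=np.vstack([basis(q0),basis(q1)]);b=np.concatenate([p0,p1])
for cols in ([0,1,4,6],[0,1,2,4,6],[0,1,4,5,6],[0,1,2,3,4,5,6]):
    x,res,rk,sv=np.linalg.lstsq(A[:,cols],b,rcond=None); print(cols,x.round(1),(A[:,cols]@x-b).round(1),sv.round(2))
E
```

```text
[0, 1, 4, 6] [273.9 604.4 351.1 349.8] [26.8 11.7 -9.1  4.  13.1  9.1] [2.54 1.19 0.34 0.17]
[0, 1, 2, 4, 6] [320.  639.1 -60.6 384.5 432.4] [27.5 12.7 -0.   1.2  2.6  0. ] [2.67 1.61 0.45 0.2  0.12]
[0, 1, 4, 5, 6] [314.3 589.1 396.   29.5 343.1] [26.1 12.2  1.2  0.7  1.  -1.2] [2.54 1.77 0.55 0.29 0.15]
[0, 1, 2, 3, 4, 5, 6] [ 887.9 -179.7  895.4  254.1  765.3  473.7 -643.5] [-0. -0. -0.  0. -0.  0.] [2.78 2.32 0.78 0.41 0.37 0.02]
```

Call:
{"op": "arm_command", "data": {
  "rot": [
    [3, 0, 0],
    [3, 0, 0],
    [3, 0, 0]
  ],
  "slide": [
    [-10, 0, 20],
    [-10, 0, 20],
    [0, 0, 10]
  ],
  "gripper": [85, 85, 85]
}}

```text
clock: 2.92
eef_pos: [440.8, -179.9, 261.6]
tool_rot: [2.799, -0.068, 1.306]
force: [0.5, -0.4, -0.5]
width: 84.9
```

```bash
cat > log.py <<'E'
from cell import telemetry
import json
s=telemetry.read_state(); s={k:(v.tolist() if hasattr(v,'tolist') else v) for k,v in s.items()}
open('log.jsonl','a').write(json.dumps(s)+'\n'); print({k:([round(x,3) for x in v] if isinstance(v,list) else round(v,3)) for k,v in s.items() if k not in('tau','qd')})
E
python3 log.py
```

```text
{'clock': 2.917, 'qpos': [1.182, 0.323, -0.977, 2.214, 0.485, 0.436, 1.16], 'eef_pos': [440.791, -179.926, 261.636], 'tool_rot': [2.799, -0.068, 1.306], 'force': [0.45, -0.441, -0.489], 'torque': [0.031, 0.374, -0.033], 'width': 84.917}
```

Call:
{"op": "arm_command", "data": {
  "rot": [
    [4, 4, 0],
    [4, 4, 0],
    [4, 4, 0]
  ],
  "slide": [
    [0, 10, 5],
    [0, 10, 5],
    [0, 0, 0]
  ],
  "gripper": [85, 85, 85]
}}

```text
clock: 3.17
eef_pos: [439.7, -156.7, 277.7]
tool_rot: [3.068, -0.228, 1.269]
force: [1.4, 0.6, -0.8]
width: 85.2
```

```bash
python3 log.py
```

```text
{'clock': 3.167, 'qpos': [1.232, 0.483, -1.106, 1.978, 0.281, 0.849, 1.281], 'eef_pos': [439.655, -156.723, 277.666], 'tool_rot': [3.068, -0.228, 1.269], 'force': [1.369, 0.597, -0.845], 'torque': [-0.164, 0.188, -0.037], 'width': 85.188}
```

Call:
{"op": "arm_command", "data": {
  "rot": [
    [0, 6, 0],
    [0, 6, 0],
    [0, 0, 0]
  ],
  "slide": [
    [-10, -25, 15],
    [-10, -25, 15],
    [0, 0, 0]
  ],
  "gripper": [85, 85, 85]
}}

```text
clock: 3.42
eef_pos: [422.7, -206.7, 310.6]
tool_rot: [-3.005, -0.184, 1.227]
force: [1.6, -0.7, 0.5]
width: 85.2
```

```bash
python3 log.py
```

```text
{'clock': 3.417, 'qpos': [1.18, 0.547, -1.042, 1.744, 0.28, 1.227, 1.311], 'eef_pos': [422.697, -206.657, 310.569], 'tool_rot': [-3.005, -0.184, 1.227], 'force': [1.564, -0.707, 0.549], 'torque': [-0.279, -0.172, -0.009], 'width': 85.241}
```

```bash
cat >> kin.py <<'E'
def basis2(q):
    A,B,C,D,E,F=frames(q); I=np.eye(3)
    cols=[I[2]]
    for M in (A,B,C,D,E,F): cols+=[M.apply(v) for v in I]
    return np.stack(cols,1)
def data():
    import json
    q=[[ 1.12017753,  0.62929637,  0.03841506,  1.51843406, -0.02701073,0.99630816, -0.01999451],[ 0.75943575,  0.32463453, -0.58454625,  2.29929576,  0.95484763,0.30748191,  0.65470265]];p=[[ 243.79917316, -601.83331512,  230.39973234],[450.97267028, -186.80502981,  222.13471912]];r=[[-3.14159222e+00,  1.92903108e-03, -1.18595762e+00],[2.76097457, 0.06057212, 1.29273173]]
    for l in open('log.jsonl'):
        s=json.loads(l); q.append(s['qpos']);p.append(s['eef_pos']);r.append(s['tool_rot'])
    return map(np.array,(q,p,r))
def fit(w=3e-2):
    q,p,r=data(); A=np.vstack([basis2(x) for x in q]); n=A.shape[1]
    pr=np.zeros(n); pr[0]=365; pr[6]=395; pr[9]=385; pr[18]=330
    x=np.linalg.lstsq(np.vstack([A,w*np.eye(n)]),np.concatenate([p.ravel(),w*pr]),rcond=None)[0]
    return x,(A@x-p.ravel()).reshape(-1,3)
LIM=np.array([[-3.06, 3.06], [-0.37, 2.12], [-1.25, 1.32], [0.18, 2.47], [-1.1, 4.24], [0.23, 1.98], [-2.94, 2.94]])
E
python3 - <<'E'
from kin import *
q,p,r=data()
for a,b in zip(q,r): print((frames(a)[-1].inv()*R.from_euler('xyz',b)).magnitude().round(4))
x,res=fit(); print(x.round(1)); print(res.round(1))
E
```

```text
Traceback (most recent call last):
AttributeError: 'float' object has no attribute 'round'
```

Run:
```python
from kin import *
q,p,r=data()
for a,b in zip(q,r): print((frames(a)[-1].inv()*R.from_euler('xyz',b)).magnitude())
x,res=fit(); print(x.round(1)); print(res.round(1))
# spherical IK search
from scipy.optimize import least_squares
def tgt(yaw,tilt):
    b=np.array([np.cos(yaw),np.sin(yaw),0]);up=np.array([0,0,1.]);z=np.sin(tilt)*b-np.cos(tilt)*up;y=np.cos(tilt)*b+np.sin(tilt)*up
    return np.stack([np.cross(y,z),y,z],1),b
def sols(P,M,n=150):
    rng=np.random.default_rng(1); out=[]
    for i in range(n):
        g=rng.uniform(LIM[:,0],LIM[:,1])
        def f(v): return np.concatenate([(basis2(v)@x-P)/100,(frames(v)[-1].inv()*R.from_matrix(M)).as_rotvec()])
        s=least_squares(f,g,bounds=(LIM[:,0]+.02,LIM[:,1]-.02),max_nfev=60)
        if s.cost<1e-6: out.append(s.x)
    return np.array(out)
for nm,mid,yaw in (('kettle',[521,-196,145],-16),('hook',[587,135,275],-12),('hookfar',[580,70,275],-12)):
  for tilt in (25,35,42):
    M,b=tgt(np.radians(yaw),np.radians(tilt)); P=np.array(mid)-34*b+19*M[:,2]
    for sgn in (1,-1):
        MM=M@np.diag([sgn,sgn,1]); o=sols(P,MM,60)
        print(nm,tilt,sgn,len(o)); 
        if len(o): print(o[np.argsort(o[:,4])][::max(1,len(o)//6)].round(2))
```

```text
7.911379146779483e-09
1.3165807393723627e-08
3.4389553013601194e-16
5.624785699155241e-16
7.810514190181046e-16
[339.8  -4.4 -18.2  71.2   7.1  -5.6 466.2 -13.1  -5.6 383.    9.1  -3.2
  -2.  -13.   -3.2   4.1  -4.3  -8.2 334.1]
[[-0.1  0.1  0.1]
 [ 0.2  0.2 -0.3]
 [-0.3 -0.6  0.2]
 [ 0.   0.4  0.1]
 [ 0.1  0.1 -0.1]]Traceback (most recent call last):
  File "<stdin>", line 22, in <module>
  File "<stdin>", line 15, in sols
    return func(*args, **kwargs)
    raise ValueError("Initial guess is outside of provided bounds")
ValueError: Initial guess is outside of provided bounds
```

```bash
cat > ik.py <<'E'
from kin import *
from scipy.optimize import least_squares
x,res=fit()
def tgt(yaw,tilt):
    b=np.array([np.cos(yaw),np.sin(yaw),0]);up=np.array([0,0,1.]);z=np.sin(tilt)*b-np.cos(tilt)*up;y=np.cos(tilt)*b+np.sin(tilt)*up
    return np.stack([np.cross(y,z),y,z],1),b
def sols(P,M,n=150):
    rng=np.random.default_rng(1); out=[]
    for i in range(n):
        g=rng.uniform(LIM[:,0]+.1,LIM[:,1]-.1)
        def f(v): return np.concatenate([(basis2(v)@x-P)/100,(frames(v)[-1].inv()*R.from_matrix(M)).as_rotvec()])
        s=least_squares(f,g,bounds=(LIM[:,0]+.02,LIM[:,1]-.02),max_nfev=60)
        if s.cost<1e-6: out.append(s.x)
    return np.array(out)
E
cat > run.py <<'E'
from ik import *
for nm,mid,yaw in (('kettle',[521,-196,145],-16),('hook',[587,135,275],-12)):
  for tilt in (25,35,42):
    M,b=tgt(np.radians(yaw),np.radians(tilt)); P=np.array(mid)-34*b+19*M[:,2]
    for sgn in (1,-1):
        MM=M@np.diag([sgn,sgn,1]); o=sols(P,MM,50)
        print(nm,tilt,sgn,len(o)); 
        if len(o): print(o[np.argsort(o[:,4])][::max(1,len(o)//6)].round(2))
E
time python3 run.py
```

```text
kettle 25 1 32
[[ 1.13  0.88 -1.23  2.32  1.76  0.82 -0.02]
 [ 0.89  0.65 -0.79  2.32  1.9   0.45 -0.22]
 [ 0.72  0.59 -0.53  2.32  2.07  0.3  -0.42]
 [ 0.69  0.58 -0.5   2.32  2.11  0.29 -0.46]
 [ 0.67  0.57 -0.46  2.32  2.15  0.27 -0.5 ]
 [ 0.64  0.57 -0.43  2.32  2.2   0.25 -0.55]
 [ 0.04  0.56  0.37  2.32  4.09  0.25 -2.52]]
kettle 25 -1 17
[[ 0.97  0.7  -0.88  2.35  1.93  0.52  2.92]
 [ 0.97  0.69 -0.87  2.35  1.94  0.52  2.91]
 [ 0.92  0.66 -0.79  2.36  1.98  0.47  2.86]
 [ 0.83  0.62 -0.66  2.36  2.08  0.38  2.75]
 [ 0.68  0.57 -0.44  2.36  2.31  0.28  2.5 ]
 [ 0.63  0.56 -0.37  2.36  2.42  0.25  2.38]
 [ 0.12  0.55  0.29  2.36  3.89  0.26  0.86]
 [-0.12  0.62  0.63  2.37  4.21  0.42  0.51]
 [-0.13  0.62  0.64  2.37  4.22  0.43  0.5 ]]
kettle 35 1 27
[[ 1.08  0.84 -1.09  2.45  2.2   0.82 -0.43]
 [ 1.01  0.77 -0.96  2.45  2.29  0.73 -0.54]
 [ 0.96  0.73 -0.88  2.45  2.35  0.68 -0.62]
 [ 0.85  0.66 -0.71  2.45  2.49  0.6  -0.78]
 [ 0.79  0.64 -0.62  2.45  2.57  0.57 -0.87]
 [ 0.77  0.63 -0.59  2.45  2.6   0.56 -0.91]
 [ 0.73  0.62 -0.54  2.45  2.65  0.54 -0.97]]
kettle 35 -1 0
k
[... 1526 characters left out ...]
 0.76 -0.66]
 [-0.27  0.37 -0.37  2.25  1.65  0.63 -0.69]
 [-0.38  0.36 -0.23  2.26  1.65  0.57 -0.7 ]
 [-0.49  0.35 -0.09  2.26  1.66  0.52 -0.72]
 [-0.64  0.35  0.1   2.27  1.68  0.45 -0.75]
 [-0.79  0.36  0.29  2.27  1.7   0.38 -0.78]
 [-0.92  0.38  0.46  2.28  1.74  0.31 -0.83]
 [-1.01  0.4   0.59  2.28  1.79  0.25 -0.89]]
hook 42 -1 7
[[ 0.18  0.53 -1.    2.29  1.69  0.96  2.46]
 [ 0.3   0.64 -1.22  2.29  1.69  1.13  2.49]
 [ 0.01  0.44 -0.75  2.29  1.69  0.8   2.42]
 [-0.05  0.42 -0.66  2.29  1.69  0.76  2.41]
 [-0.33  0.37 -0.3   2.3   1.72  0.61  2.36]
 [-0.68  0.36  0.15  2.32  1.78  0.44  2.27]
 [-1.02  0.41  0.6   2.33  1.97  0.26  2.06]]
real	2m51.054s
user	2m51.531s
sys	0m0.064s
```

```bash
cat > plan.py <<'E'
from ik import *
import json
def fk(v): return basis2(v)@x, frames(v)[-1]
def near(P,M,q0,w=0.03,ref=None):
    ref=q0 if ref is None else ref
    def f(v): 
        p,r=fk(v); return np.concatenate([(p-P)/30,3*(r.inv()*R.from_matrix(M)).as_rotvec(),w*(v-ref)*np.array([1,1,1,1,.3,1,.3])])
    s=least_squares(f,np.clip(ref,LIM[:,0]+.03,LIM[:,1]-.03),bounds=(LIM[:,0]+.015,LIM[:,1]-.015)); p,r=fk(s.x)
    return s.x,np.linalg.norm(p-P),(r.inv()*R.from_matrix(M)).magnitude()
def rows(q0,q1,n):
    qs=[q0+(q1-q0)*i/n for i in range(n+1)]; f=[fk(v) for v in qs]
    for i in range(n):
        print(i+1,'rot',(f[i+1][1]*f[i][1].inv()).as_rotvec(degrees=True).round(2).tolist(),'slide',(f[i+1][0]-f[i][0]).round(1).tolist(),'->',f[i+1][0].round().tolist(),'ztool',f[i+1][1].apply([0,0,1]).round(2).tolist())
E
python3 - <<'E'
from plan import *
q0=np.array(json.loads(open('log.jsonl').readlines()[-1])['qpos'])
M,b=tgt(np.radians(-16),np.radians(33)); Pg=np.array([521,-196,145])-37*b+19*M[:,2]
ref=np.array([1.05,.75,-.95,2.4,2.2,.7,-.4])
qg,e,a=near(Pg,M,q0,ref=ref); print('grasp',Pg.round(1),qg.round(3),e,a)
for back in (60,80):
    qh,e,a=near(Pg-back*M[:,2],M,q0,ref=qg); print('hover',back,(Pg-back*M[:,2]).round(1),qh.round(3),e,a)
rows(q0,qh,14)
E
```

```text
grasp [ 495.4 -188.7  129.1] [ 1.014  0.759 -0.974  2.431  2.212  0.697 -0.473] 0.00012415020865969256 5.174676288167945e-06
hover 60 [ 464.  -179.6  179.4] [ 1.088  0.58  -1.022  2.455  2.055  0.54  -0.382] 0.48599539923887775 0.019604215167940503
hover 80 [ 453.5 -176.6  196.2] [ 1.161  0.548 -1.107  2.455  1.932  0.522 -0.272] 0.716066671183143 0.029084921014638516
1 rot [-6.09, 0.45, -2.36] slide [-6.4, -22.9, -19.5] -> [416.0, -229.0, 291.0] ztool [-0.07, 0.11, -0.99]
2 rot [-5.73, -0.43, -1.91] slide [-3.6, -21.3, -15.8] -> [413.0, -251.0, 275.0] ztool [-0.06, 0.02, -1.0]
3 rot [-5.25, -1.22, -1.42] slide [-0.7, -18.9, -12.6] -> [412.0, -270.0, 262.0] ztool [-0.04, -0.07, -1.0]
4 rot [-4.68, -1.92, -0.9] slide [2.1, -15.7, -10.0] -> [414.0, -285.0, 253.0] ztool [-0.01, -0.15, -0.99]
5 rot [-4.01, -2.49, -0.37] slide [4.6, -11.7, -7.8] -> [419.0, -297.0, 245.0] ztool [0.04, -0.22, -0.97]
6 rot [-3.26, -2.93, 0.15] slide [6.7, -7.1, -6.2] -> [425.0, -304.0, 238.0] ztool [0.09, -0.28, -0.96]
7 rot [-2.45, -3.22, 0.66] slide [8.1, -2.1, -5.2] -> [434.0, -306.0, 233.0] ztool [0.14, -0.32, -0.94]
8 rot [-1.61, -3.36, 1.13] slide [8.7, 3.3, -4.6] -> [442.0, -303.0, 229.0] ztool [0.2, -0.34, -0.92]
9 rot [-0.75, -3.35, 1.57] slide [8.4, 8.8, -4.5] -> [451.0, -294.0, 224.0] ztool [0.27, -0.34, -0.9]
10 rot [0.09, -3.19, 1.96] slide [7.1, 14.3, -4.6] -> [458.0, -280.0, 220.0] ztool [0.33, -0.33, -0.88]
11 rot [0.89, -2.89, 2.29] slide [4.8, 19.4, -5.0] -> [462.0, -260.0, 215.0] ztool [0.38, -0.31, -0.87]
12 rot [1.62, -2.45, 2.57] slide [1.6, 24.1, -5.5] -> [464.0, -236.0, 209.0] ztool [0.43, -0.26, -0.86]
13 rot [2.27, -1.9, 2.79] slide [-2.5, 28.1, -6.1] -> [462.0, -208.0, 203.0] ztool [0.47, -0.21, -0.86]
14 rot [2.8, -1.25, 2.96] slide [-7.4, 31.3, -6.5] -> [454.0, -177.0, 196.0] ztool [0.5, -0.14, -0.85]
```

Call:
{"op": "arm_command", "data": {
  "rot": [
    [-6.1, 0.4, -2.4],
    [-5.7, -0.4, -1.9],
    [-5.2, -1.2, -1.4],
    [-4.7, -1.9, -0.9],
    [-4, -2.5, -0.4]
  ],
  "slide": [
    [-6, -23, -15],
    [-4, -21, -12],
    [-1, -19, -10],
    [2, -16, -10],
    [5, -12, -8]
  ],
  "gripper": [85, 85, 85, 85, 85]
}}

```text
clock: 3.83
eef_pos: [428.0, -298.1, 257.0]
tool_rot: [2.991, 0.163, 1.087]
force: [-0.1, -0.1, -0.5]
width: 85.1
```

Call:
{"op": "arm_command", "data": {
  "rot": [
    [-3.3, -2.9, 0.2],
    [-2.4, -3.2, 0.7],
    [-1.6, -3.4, 1.1],
    [-0.7, -3.4, 1.6],
    [0, -3.2, 2]
  ],
  "slide": [
    [7, -7, -6],
    [8, -2, -5],
    [9, 3, -5],
    [8, 9, -4],
    [7, 14, -4]
  ],
  "gripper": [85, 85, 85, 85, 85]
}}

```text
clock: 4.25
eef_pos: [470.5, -277.1, 232.8]
tool_rot: [2.662, 0.142, 1.131]
force: [0.8, -2.4, -0.0]
width: 85.5
```

```bash
python3 log.py
python3 - <<'E'
from plan import *
print(res.round(2))
q0=np.array(json.loads(open('log.jsonl').readlines()[-1])['qpos'])
M,b=tgt(np.radians(-16),np.radians(33)); Pg=np.array([521,-196,145])-37*b+19*M[:,2]
ref=np.array([1.05,.75,-.95,2.4,2.2,.7,-.4])
qg,e,a=near(Pg,M,q0,ref=ref); print('grasp',Pg.round(1),qg.round(3),e,a)
qh,e,a=near(Pg-70*M[:,2],M,q0,ref=qg); print('hover',(Pg-70*M[:,2]).round(1),qh.round(3),e,a)
print(fk(q0)[1].apply([0,0,1]))
rows(q0,qh,6)
E
```

```text
{'clock': 4.25, 'qpos': [0.827, 0.372, -0.581, 2.249, 1.351, 0.388, 0.252], 'eef_pos': [470.488, -277.058, 232.8], 'tool_rot': [2.662, 0.142, 1.131], 'force': [0.761, -2.42, -0.043], 'torque': [0.17, 0.291, -0.011], 'width': 85.457}
[[-0.03  0.07  0.14]
 [ 0.29 -0.23 -0.09]
 [-0.21 -0.28  0.17]
 [-0.13  0.19  0.06]
 [ 0.18  0.16 -0.1 ]
 [-0.06  0.2  -0.16]]
grasp [ 495.4 -188.7  129.1] [ 0.971  0.766 -0.974  2.45   2.217  0.735 -0.52 ] 0.0003634169550024608 1.8784351334567106e-05
hover [ 458.7 -178.1  187.8] [ 1.166  0.651 -1.235  2.455  1.866  0.677 -0.239] 0.8249940519617232 0.035273208124689884
[ 0.36426528 -0.31024628 -0.87809911]
1 rot [0.97, 1.47, 1.63] slide [-9.4, 17.2, -21.1] -> [461.0, -260.0, 212.0] ztool [0.35, -0.29, -0.89]
2 rot [0.97, 0.5, 1.69] slide [-6.7, 16.7, -15.7] -> [454.0, -243.0, 196.0] ztool [0.35, -0.26, -0.9]
3 rot [1.04, -0.51, 1.68] slide [-3.5, 16.5, -10.3] -> [451.0, -226.0, 186.0] ztool [0.37, -0.23, -0.9]
4 rot [1.17, -1.53, 1.6] slide [-0.2, 16.2, -4.9] -> [451.0, -210.0, 181.0] ztool [0.4, -0.2, -0.9]
5 rot [1.37, -2.54, 1.45] slide [3.0, 16.0, 0.8] -> [454.0, -194.0, 181.0] ztool [0.44, -0.17, -0.88]
6 rot [1.62, -3.51, 1.23] slide [5.7, 15.7, 6.8] -> [459.0, -178.0, 188.0] ztool [0.5, -0.14, -0.86]
```

Run:
```python
from plan import *
q0=np.array(json.loads(open('log.jsonl').readlines()[-1])['qpos'])
M,b=tgt(np.radians(-16),np.radians(33)); Pg=np.array([521,-196,145])-37*b+19*M[:,2]
for ref in ([.97,.76,-.95,2.4,2.2,.7,-.5],[.8,.6,-.6,2.4,2.4,.6,-.7],):
  ref=np.array(ref)
  for d in ([0,0,0],[0,0,60],[15,-4,60],[0,0,90],[0,0,140]):
    qh,e,a=near(Pg+d,M,q0,ref=ref); print(d,(Pg+d).round(1),qh.round(3),e,a)
qh,e,a=near(Pg+[0,0,60],M,q0,ref=q0+[0.1,.1,-.1,.15,.5,0,-.5]); print(qh)
rows(q0,qh,6)
```

```text
[0, 0, 0] [ 495.4 -188.7  129.1] [ 0.959  0.755 -0.951  2.45   2.233  0.721 -0.539] 0.00017222092632260995 9.582793166547333e-06
[0, 0, 60] [ 495.4 -188.7  189.1] [ 1.049  0.603 -1.042  2.4    1.99   0.576 -0.334] 0.000953072951176681 3.5279631402093186e-05
[15, -4, 60] [ 510.4 -192.7  189.1] [ 1.04   0.62  -1.039  2.363  1.954  0.578 -0.285] 0.000894949711304354 3.727228434247221e-05
[0, 0, 90] [ 495.4 -188.7  219.1] [ 1.102  0.531 -1.087  2.367  1.83   0.512 -0.187] 0.0015527136044420058 5.526060477189501e-05
[0, 0, 140] [ 495.4 -188.7  269.1] [ 1.208  0.421 -1.169  2.301  1.485  0.434  0.144] 0.0027641496283223785 8.57758669723539e-05
[0, 0, 0] [ 495.4 -188.7  129.1] [ 0.803  0.66  -0.69   2.455  2.448  0.587 -0.782] 0.00911699997724099 0.00037195186925799857
[0, 0, 60] [ 495.4 -188.7  189.1] [ 0.824  0.483 -0.68   2.407  2.274  0.382 -0.639] 0.0009451470742026656 4.696445636989053e-05
[15, -4, 60] [ 510.4 -192.7  189.1] [ 0.819  0.498 -0.68   2.37   2.216  0.375 -0.574] 0.0009565075707692076 5.1979851401154e-05
[0, 0, 90] [ 495.4 -188.7  219.1] [ 0.848  0.404 -0.687  2.375  2.087
[... 188 characters left out ...]

[ 0.87361053  0.50073832 -0.75315391  2.40556918  2.20454343  0.41325378
 -0.5654933 ]
1 rot [-0.1, -0.76, 1.21] slide [2.5, 7.8, -9.2] -> [473.0, -269.0, 223.0] ztool [0.38, -0.3, -0.87]
2 rot [0.27, -1.06, 1.39] slide [3.8, 10.3, -8.5] -> [477.0, -259.0, 215.0] ztool [0.41, -0.29, -0.87]
3 rot [0.68, -1.3, 1.56] slide [4.6, 13.1, -7.7] -> [481.0, -246.0, 207.0] ztool [0.43, -0.27, -0.86]
4 rot [1.13, -1.48, 1.72] slide [5.0, 16.0, -6.9] -> [486.0, -230.0, 200.0] ztool [0.46, -0.24, -0.85]
5 rot [1.61, -1.59, 1.86] slide [4.9, 19.0, -6.1] -> [491.0, -211.0, 194.0] ztool [0.49, -0.2, -0.85]
6 rot [2.1, -1.63, 1.98] slide [4.2, 22.0, -5.1] -> [495.0, -189.0, 189.0] ztool [0.52, -0.15, -0.84]
```

Call:
{"op": "arm_command", "data": {
  "rot": [
    [-0.1, -0.8, 1.2],
    [0.3, -1.1, 1.4],
    [0.7, -1.3, 1.6],
    [1.1, -1.5, 1.7],
    [1.6, -1.6, 1.9]
  ],
  "slide": [
    [3, 8, -9],
    [4, 10, -8],
    [5, 13, -8],
    [5, 16, -7],
    [5, 19, -5]
  ],
  "gripper": [85, 85, 85, 85, 85]
}}

```text
clock: 4.67
eef_pos: [493.1, -204.9, 196.1]
tool_rot: [2.579, 0.036, 1.267]
force: [-0.1, -0.3, -1.4]
width: 85.0
```

Call:
{"op": "arm_command", "data": {
  "rot": [
    [2.1, -1.6, 2],
    [0, 0, 0]
  ],
  "slide": [
    [4, 22, -4],
    [0, 0, 0]
  ],
  "gripper": [85, 85]
}}

```text
clock: 4.83
eef_pos: [496.4, -179.2, 190.7]
tool_rot: [2.566, -0.013, 1.307]
force: [-0.9, -0.2, 0.2]
width: 84.8
```

```bash
python3 log.py
cat > meas.py <<'E'
import sys
from h import *
tag=sys.argv[1]
grab('wrist',tag); P,d,im=cloud(tag); X,Y,Z=P[...,0],P[...,1],P[...,2]
m=(d>0)&(Z>135)&(Z<160)&(np.hypot(X-521,Y+196)<75)
q=P[m]; c=np.median(q,0); u,s,v=np.linalg.svd(q-c,full_matrices=False); D=v[0]*np.sign(v[0][0]); pr=(q-c)@D
print('bar',m.sum(),(c+D*(np.percentile(pr,1)+np.percentile(pr,99))/2).round(1),np.ptp(pr).round(1),D.round(3),np.degrees(np.arctan2(D[1],D[0])).round(1),'zmax',np.percentile(q[:,2],95))
s=telemetry.read_state(); Rm=R.from_euler('xyz',s['tool_rot']).as_matrix(); print('tool axes x,z',Rm[:,0].round(3),Rm[:,2].round(3), 'tilt',np.degrees(np.arccos(-Rm[2,2])).round(1))
def tgt(yaw,tilt):
    b=np.array([np.cos(yaw),np.sin(yaw),0]);up=np.array([0,0,1.]);z=np.sin(tilt)*b-np.cos(tilt)*up;y=np.cos(tilt)*b+np.sin(tilt)*up
    return np.stack([np.cross(y,z),y,z],1),b
M,b=tgt(np.radians(-16),np.radians(33)); Pg=np.array([521,-196,145])-37*b+19*M[:,2]
print('to grasp: rot',R.from_matrix(M@Rm.T).as_rotvec(degrees=True).round(2),'slide',(Pg-s['eef_pos']).round(1))
E
python3 meas.py wrist2
```

```text
{'clock': 4.833, 'qpos': [0.922, 0.519, -0.839, 2.411, 2.153, 0.439, -0.512], 'eef_pos': [496.424, -179.194, 190.69], 'tool_rot': [2.566, -0.013, 1.307], 'force': [-0.947, -0.201, 0.223], 'torque': [0.16, 0.601, -0.045], 'width': 84.795}
bar 2984 [ 518.8 -194.2  149.4] 122.4 [ 0.959 -0.281  0.019] -16.3 zmax 150.3912460747384
tool axes x,z [0.264 0.965 0.01 ] [ 0.528 -0.135 -0.838] tilt 33.0
to grasp: rot [-0.57  0.18 -0.7 ] slide [ -1.5  -7.3 -62.2]
```

View pics/wrist2.png

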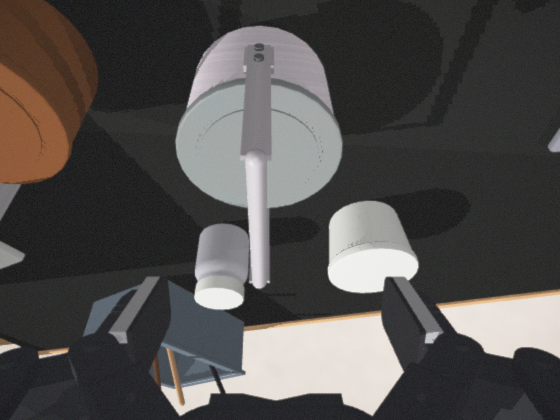

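The wrist view shows the bar at (257,160)–(262,285), running straight between the fingers. The wrist measurement puts its middle at (519,−194), against (521,−196) from the fixed cameras. Descending.

Call:
{"op": "arm_command", "data": {
  "rot": [
    [-0.3, 0, -0.4],
    [-0.3, 0, -0.3],
    [0, 0, 0],
    [0, 0, 0],
    [0, 0, 0]
  ],
  "slide": [
    [-1, -4, -14],
    [-1, -4, -14],
    [0, 0, -14],
    [0, 0, -14],
    [0, 0, -6]
  ],
  "gripper": [85, 85, 85, 85, 85]
}}

```text
clock: 5.3
eef_pos: [496.2, -200.1, 130.3]
tool_rot: [2.561, 0.02, 1.275]
force: [0.1, 0.6, 0.1]
width: 85.3
```

Call:
{"op": "arm_command", "data": {
  "rot": [
    [0, 0, 0]
  ],
  "slide": [
    [0, 0, 0]
  ],
  "gripper": [85]
}}

```text
clock: 5.38
eef_pos: [495.6, -201.2, 129.0]
tool_rot: [2.565, 0.021, 1.273]
force: [0.3, 0.1, 0.6]
width: 85.3
```

```bash
python3 log.py; python3 meas.py wrist3; python3 -c "
from h import *
grab('side','side3')"
```

```text
{'clock': 5.383, 'qpos': [0.904, 0.718, -0.852, 2.45, 2.286, 0.688, -0.609], 'eef_pos': [495.64, -201.179, 129.035], 'tool_rot': [2.565, 0.021, 1.273], 'force': [0.265, 0.128, 0.558], 'torque': [0.206, 0.561, 0.031], 'width': 85.254}
bar 7879 [ 480.2 -189.4  148.7] 105.7 [0.069 0.998 0.013] 86.0 zmax 158.22162646436635
tool axes x,z [ 0.293  0.956 -0.021] [ 0.517 -0.177 -0.837] tilt 33.1
to grasp: rot [ 1.21 -0.23  1.04] slide [-0.6 12.5 -0.6]
```

View pics/wrist3.png

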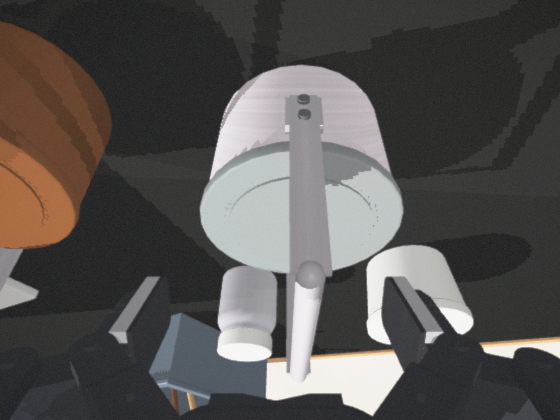

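View pics/side3.png

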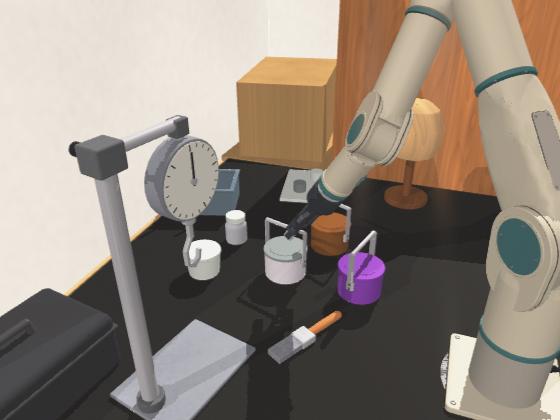

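Call:
{"op": "arm_command", "data": {
  "rot": [
    [0.6, 0, 0.5],
    [0.6, 0, 0.5],
    [0, 0, 0]
  ],
  "slide": [
    [-1, 6, 0],
    [0, 5, 0],
    [0, 0, 0]
  ],
  "gripper": [85, 85, 85]
}}

```text
clock: 5.73
eef_pos: [496.1, -189.8, 132.8]
tool_rot: [2.566, 0.003, 1.293]
force: [-0.4, 1.0, 0.7]
width: 85.0
```

```bash
python3 log.py; python3 meas.py wrist4
```

```text
{'clock': 5.733, 'qpos': [0.911, 0.71, -0.869, 2.454, 2.289, 0.666, -0.61], 'eef_pos': [496.121, -189.821, 132.843], 'tool_rot': [2.566, 0.003, 1.293], 'force': [-0.419, 0.972, 0.747], 'torque': [0.138, 0.563, -0.005], 'width': 85.036}
bar 7288 [ 479.1 -183.9  149.5] 112.8 [ 0.262  0.965 -0.003] 74.8 zmax 158.53622794988217
tool axes x,z [ 0.275  0.962 -0.003] [ 0.523 -0.152 -0.839] tilt 33.0
to grasp: rot [ 0.18 -0.03 -0.06] slide [-0.8  1.5 -3.9]
```

View pics/wrist4.png

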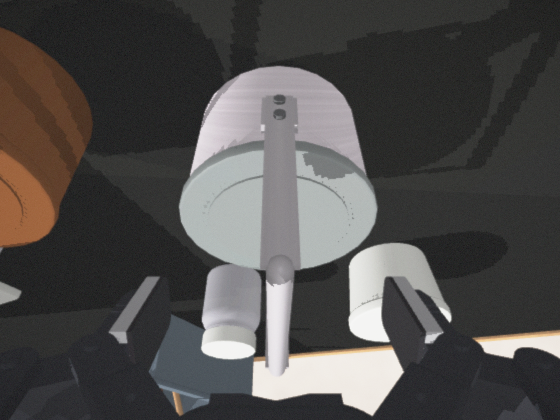

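Run:
```python
from h import *
P,d,im=cloud('wrist4'); v,u=np.mgrid[0:420,0:560]
s=telemetry.read_state(); Rm=R.from_euler('xyz',s['tool_rot']).as_matrix()
for lo,hi in ((270,290),(290,320),(320,350),(350,372)):
    m=(d>0)&(u>262)&(u<300)&(v>=lo)&(v<hi)&(abs(P[...,2]-146)<9); q=P[m]
    print(lo,m.sum(),np.median(q,0).round(1),'lat',((q-s['eef_pos'])@Rm[:,0]).mean().round(2),'range',np.percentile((q-s['eef_pos'])@Rm[:,0],[3,97]).round(1),'z95',np.percentile(q[:,2],[50,97]).round(1))
```

```text
270 547 [ 466.8 -178.9  148.9] lat 2.49 range [-2.1  7.1] z95 [148.9 150.3]
290 732 [ 485.1 -184.4  149.5] lat 2.36 range [-2.2  6.9] z95 [149.5 150.4]
320 627 [ 514.7 -193.3  149.5] lat 2.09 range [-2.5  6.7] z95 [149.5 150.3]
350 488 [ 555.1 -204.8  149.1] lat 1.71 range [-5.   8.5] z95 [149.1 150.3]
```

Call:
{"op": "arm_command", "data": {
  "rot": [
    [0, 0, 0],
    [0, 0, 0]
  ],
  "slide": [
    [-1, 0, -3],
    [0, 0, 0]
  ],
  "gripper": [85, 85]
}}

```text
clock: 5.95
eef_pos: [495.4, -190.6, 130.8]
tool_rot: [2.564, 0.005, 1.292]
force: [-0.6, 0.2, -0.4]
width: 85.2
```

```bash
python3 log.py
```

```text
{'clock': 5.95, 'qpos': [0.913, 0.719, -0.873, 2.459, 2.296, 0.681, -0.613], 'eef_pos': [495.389, -190.616, 130.792], 'tool_rot': [2.564, 0.005, 1.292], 'force': [-0.575, 0.23, -0.373], 'torque': [0.221, 0.606, -0.043], 'width': 85.155}
```

Call:
{"op": "arm_command", "data": {
  "rot": [
    [0, 0, 0],
    [0, 0, 0],
    [0, 0, 0],
    [0, 0, 0],
    [0, 0, 0]
  ],
  "slide": [
    [0.5, 3.5, -1],
    [0, 0, 0],
    [0, 0, 0],
    [0, 0, 0],
    [0, 0, 0]
  ],
  "gripper": [85, 60, 40, 25, 15]
}}

```text
clock: 6.37
eef_pos: [495.8, -186.6, 129.5]
tool_rot: [2.564, 0.004, 1.292]
force: [0.1, -0.3, -1.3]
width: 38.6
```

Call:
{"op": "arm_command", "data": {
  "rot": [
    [0, 0, 0],
    [0, 0, 0],
    [0, 0, 0]
  ],
  "slide": [
    [0, 0, 0],
    [0, 0, 0],
    [0, 0, 0]
  ],
  "gripper": [5, 0, 0]
}}

```text
clock: 6.62
eef_pos: [495.6, -187.4, 129.4]
tool_rot: [2.564, 0.005, 1.291]
force: [-0.4, -2.2, 1.0]
width: 7.9
```

Call:
{"op": "arm_command", "data": {
  "rot": [
    [0, 0, 0],
    [0, 0, 0],
    [0, 0, 0]
  ],
  "slide": [
    [0, 0, 0],
    [0, 0, 0],
    [0, 0, 0]
  ],
  "gripper": [0, 0, 0]
}}

```text
clock: 6.87
eef_pos: [495.3, -188.2, 129.2]
tool_rot: [2.564, 0.006, 1.289]
force: [-1.3, 0.2, 1.3]
width: 8.2
```

```bash
python3 log.py; python3 -c "
from h import *
grab('wrist','wrist5')"
```

```text
{'clock': 6.867, 'qpos': [0.906, 0.725, -0.879, 2.462, 2.288, 0.697, -0.616], 'eef_pos': [495.299, -188.177, 129.177], 'tool_rot': [2.564, 0.006, 1.289], 'force': [-1.308, 0.162, 1.345], 'torque': [0.125, 0.581, -0.051], 'width': 8.158}
```

View pics/wrist5.png

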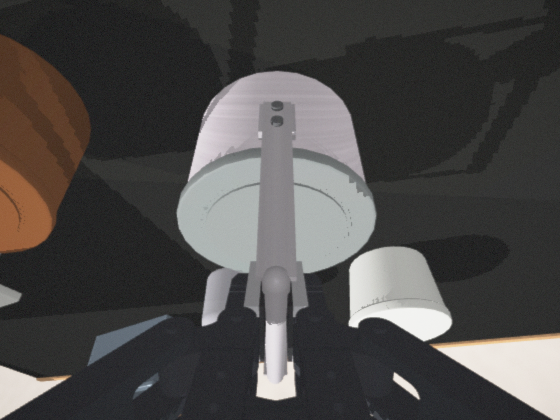

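The fingers are shut on the bar, width about 8 mm, at (275,300). Starting a gentle lift.

Call:
{"op": "arm_command", "data": {
  "rot": [
    [0, 0, 0],
    [0, 0, 0],
    [0, 0, 0],
    [0, 0, 0],
    [0, 0, 0]
  ],
  "slide": [
    [0, 0, 2],
    [0, 0, 3],
    [0, 0, 4],
    [0, 0, 5],
    [0, 0, 5]
  ],
  "gripper": [0, 0, 0, 0, 0]
}}

```text
clock: 7.33
eef_pos: [490.4, -185.5, 145.1]
tool_rot: [2.578, 0.0, 1.29]
force: [0.2, -1.0, -6.4]
width: 7.8
```

Call:
{"op": "arm_command", "data": {
  "rot": [
    [0, 0, 0],
    [0, 0, 0],
    [0, 0, 0],
    [0, 0, 0],
    [0, 0, 0]
  ],
  "slide": [
    [0, 0, 7],
    [0, 0, 7],
    [0, 0, 7],
    [0, 0, 7],
    [0, 0, 5]
  ],
  "gripper": [0, 0, 0, 0, 0]
}}

```text
clock: 7.75
eef_pos: [488.4, -184.0, 180.8]
tool_rot: [2.581, -0.0, 1.292]
force: [1.0, -0.3, -4.7]
width: 8.1
```

```bash
python3 log.py; python3 -c "
from h import *
grab('wrist','wrist6');grab('side','side6')"
```

```text
{'clock': 7.75, 'qpos': [0.921, 0.54, -0.845, 2.424, 2.138, 0.476, -0.506], 'eef_pos': [488.438, -184.037, 180.799], 'tool_rot': [2.581, -0.0, 1.292], 'force': [0.973, -0.345, -4.697], 'torque': [0.358, 1.305, 0.002], 'width': 8.132}
```

View pics/side6.png

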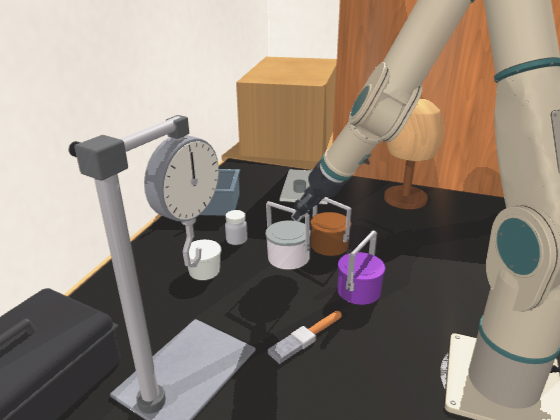

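View pics/wrist6.png

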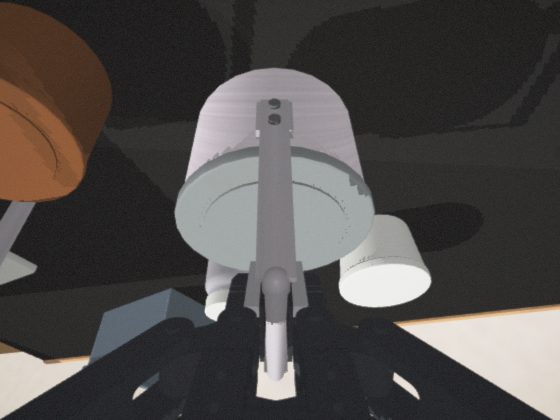

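The kettle is clear of the bench and still square in the fingers: the lid sits at (275,205) as before. The load is about 5 N. Next I raise it and carry it towards the mouth of the hook.

Call:
{"op": "arm_command", "data": {
  "rot": [
    [0, 0, 0],
    [0, 0, 0],
    [0, 0, 0],
    [0, 0, 0],
    [0, 0, 0]
  ],
  "slide": [
    [1, 5, 10],
    [1, 7, 10],
    [1, 8, 10],
    [2, 10, 10],
    [2, 12, 10]
  ],
  "gripper": [0, 0, 0, 0, 0]
}}

```text
clock: 8.27
eef_pos: [491.7, -143.7, 228.8]
tool_rot: [2.587, 0.0, 1.286]
force: [0.4, -0.3, -6.2]
width: 8.3
```

Call:
{"op": "arm_command", "data": {
  "rot": [
    [0, 0, 0.4],
    [0, 0, 0.4],
    [0, 0, 0.4],
    [0, 0, 0.4],
    [0, 0, 0.4]
  ],
  "slide": [
    [3, 14, 8],
    [3, 14, 8],
    [3, 14, 7],
    [3, 14, 4],
    [3, 14, 3]
  ],
  "gripper": [0, 0, 0, 0, 0]
}}

```text
clock: 8.68
eef_pos: [504.1, -71.0, 259.7]
tool_rot: [2.589, 0.006, 1.322]
force: [0.1, -0.0, -6.2]
width: 8.5
```

```bash
python3 log.py; python3 -c "
from h import *
grab('side','side7')
s=telemetry.read_state(); Rm=R.from_euler('xyz',s['tool_rot']).as_matrix(); print(Rm.round(3))"
```

```text
{'clock': 8.683, 'qpos': [0.588, 0.282, -0.742, 2.346, 1.467, 0.367, -0.116], 'eef_pos': [504.059, -71.046, 259.666], 'tool_rot': [2.589, 0.006, 1.322], 'force': [0.141, -0.018, -6.218], 'torque': [0.346, 1.325, 0.019], 'width': 8.47}
[[ 0.24   0.826  0.51 ]
 [ 0.971 -0.203 -0.128]
 [-0.003  0.526 -0.851]]
```

View pics/side7.png

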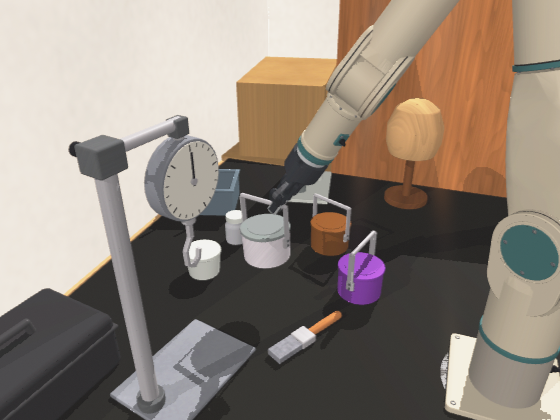

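Call:
{"op": "arm_command", "data": {
  "rot": [
    [0, 0, 0.4],
    [0, 0, 0.4],
    [0, 0, 0.4],
    [0, 0, 0.4],
    [0, 0, 0.3]
  ],
  "slide": [
    [4, 14, 1],
    [4, 14, 1],
    [4, 14, 1],
    [4, 14, 1],
    [4, 14, 0]
  ],
  "gripper": [0, 0, 0, 0, 0]
}}

```text
clock: 9.15
eef_pos: [521.5, 1.1, 261.6]
tool_rot: [2.594, 0.012, 1.359]
force: [0.7, -0.9, -6.7]
width: 7.7
```

Call:
{"op": "arm_command", "data": {
  "rot": [
    [0, 0, 0],
    [0, 0, 0],
    [0, 0, 0],
    [0, 0, 0],
    [0, 0, 0]
  ],
  "slide": [
    [4, 14, 0],
    [4, 12, 0],
    [2, 8, 0],
    [0, 4, 0],
    [0, 0, 0]
  ],
  "gripper": [0, 0, 0, 0, 0]
}}

```text
clock: 9.57
eef_pos: [529.9, 42.4, 258.5]
tool_rot: [2.599, 0.013, 1.363]
force: [-0.0, -0.6, -6.5]
width: 8.0
```

```bash
python3 log.py; python3 -c "
from h import *
grab('side','side8');grab('wrist','wrist8');grab('top','top8')
s=telemetry.read_state(); Rm=R.from_euler('xyz',s['tool_rot']).as_matrix(); print(Rm.round(3))"
```

```text
{'clock': 9.567, 'qpos': [0.329, 0.355, -0.824, 2.264, 1.353, 0.582, -0.207], 'eef_pos': [529.938, 42.407, 258.544], 'tool_rot': [2.599, 0.013, 1.363], 'force': [-0.006, -0.599, -6.483], 'torque': [0.294, 1.349, 0.031], 'width': 7.977}
[[ 0.209  0.839  0.502]
 [ 0.978 -0.172 -0.12 ]
 [-0.014  0.516 -0.856]]
```

View pics/side8.png

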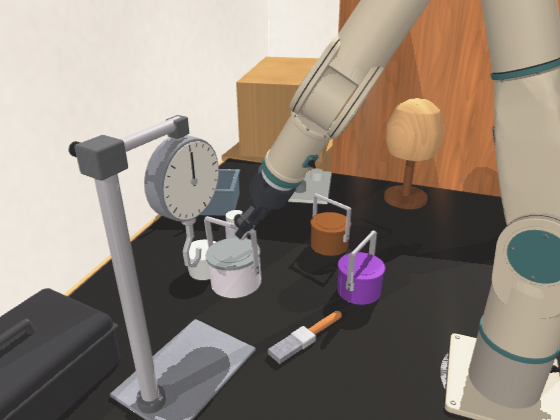

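View pics/wrist8.png

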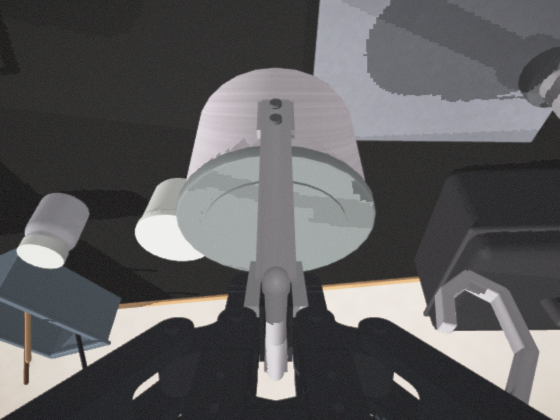

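View pics/top8.png

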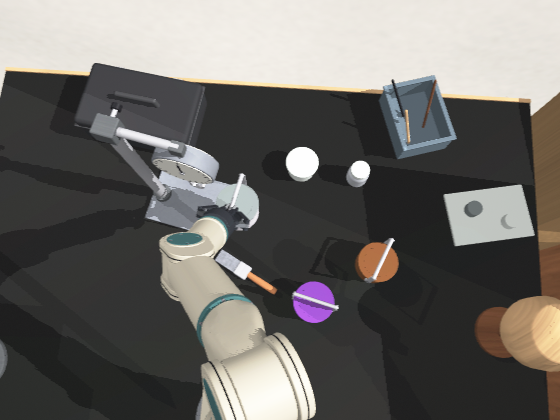

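The wrist view shows both the bar at (275,280–375) and the hook, with its tip at (447,325) and bowl at (465,280). Now to measure both in one frame.

Run:
```python
from h import *
xs=np.array([np.cos(np.radians(-12)),np.sin(np.radians(-12)),0]); ys=np.array([-xs[1],xs[0],0])
v,u=np.mgrid[0:420,0:560]
for t in ('wrist8','side8','top8'):
    P,d,im=cloud(t); Z=P[...,2]
    m=(d>0)&(Z>225)&(Z<340)&(np.hypot(P[...,0]-587,P[...,1]-135)<35); q=P[m]
    print(t,'hook',m.sum())
    for lo in range(230,330,8):
        k=q[(q[:,2]>=lo)&(q[:,2]<lo+8)]
        if len(k)>3:
            a,b=k@xs,k@ys; print(lo,len(k),'xs',np.percentile(a,[3,50,97]).round(1),'ys',np.percentile(b,[3,50,97]).round(1))
    # bar
    m=(d>0)&(abs(Z-276)<9)&(np.hypot(P[...,0]-556,P[...,1]-37)<75)
    if t=='wrist8': m&=(u>262)&(u<292)&(v>268)&(v<378)
    q=P[m]
    if len(q)>20:
        b=q@ys; a=q@xs
        print('bar n',len(q),'xs',np.percentile(a,[1,99]).round(1),'z',np.percentile(q[:,2],[50,97]).round(1))
        for lo in np.arange(a.min(),a.max(),15):
            k=q[(a>=lo)&(a<lo+15)]
            if len(k)>3: print('   ',lo.round(),len(k),'ys',np.percentile(k@ys,[3,50,97]).round(1),'z',np.percentile(k[:,2],[50,95]).round(1))
print('587,135 ->',np.array([587,135,0])@xs,np.array([587,135,0])@ys)
```

```text
wrist8 hook 4526
230 191 xs [539.5 540.5 541.5] ys [247.7 254.7 262.4]
238 908 xs [539.5 540.8 548.8] ys [237.5 257.4 269.8]
246 667 xs [539.5 540.9 548.9] ys [235.3 265.6 272. ]
254 678 xs [539.5 540.9 548.8] ys [233.7 266.3 272.4]
262 596 xs [539.5 541.6 548.9] ys [233.7 267.1 272.9]
270 423 xs [539.4 541.  549.1] ys [265.3 268.  273.2]
278 458 xs [539.3 540.7 548.3] ys [259.9 264.5 271.1]
286 478 xs [539.2 540.6 547.5] ys [255.1 259.4 265.6]
294 127 xs [539.1 540.3 541.5] ys [254.6 258.1 261.3]
bar n 2606 xs [474.9 593.3] z [278.1 281.6]
    474.0 1031 ys [148.  152.7 157.4] z [278.7 281.2]
    489.0 389 ys [148.2 152.3 156.2] z [279.6 282.3]
    504.0 295 ys [148.2 152.  156.2] z [278.8 281.5]
    519.0 237 ys [147.9 151.9 156.3] z [277.8 278.8]
    534.0 205 ys [147.5 151.9 156.5] z [277.1 278. ]
    549.0 169 ys [147.4 151.9 156.4] z [276.3 277.1]
    564.0 136 ys [147.4 151.8 156.5] z [275.4 276.4]
    579.0 126 ys [145.6 151.8 158.7] z [274.1 275.6]
    594.0 18 ys [145.2 152.3 158.7] z [269.8 270.6]
side8 hook 453
230 5 xs [539.3 541.2 542.4] ys [249.9 252.  256. ]
238 50 xs
[... 1115 characters left out ...]
546.6 550.5] ys [245.9 252.1 254.6]
238 28 xs [540.8 544.3 550.3] ys [235.3 251.8 262.5]
246 11 xs [540.9 541.9 548.1] ys [233.7 261.6 265.9]
254 13 xs [541.  544.  548.8] ys [231.3 234.6 266.4]
262 5 xs [540.4 541.3 544.2] ys [231.8 263.9 268.7]
bar n 182 xs [499.2 596.5] z [275.4 282.4]
    494.0 29 ys [130.2 148.1 162.3] z [279.1 283.9]
    509.0 37 ys [134.7 146.5 156.5] z [276.1 279.4]
    524.0 23 ys [143.3 147.4 152.9] z [275.8 279.5]
    539.0 23 ys [142.8 147.6 152. ] z [275.7 279.7]
    554.0 23 ys [143.  147.2 151.6] z [274.4 277.8]
    569.0 23 ys [142.8 146.8 152.4] z [274.8 277.3]
    584.0 24 ys [142.3 146.9 152. ] z [272.3 275.3]
587,135 -> 546.1045633703463 254.0940886090885
```

Call:
{"op": "arm_command", "data": {
  "rot": [
    [-0.2, -1, 0],
    [-0.2, -1, 0],
    [-0.2, -1, 0],
    [0, 0, 0],
    [0, 0, 0]
  ],
  "slide": [
    [2, 5, 1],
    [3, 8, 1],
    [4, 9, 1],
    [4, 10, 0],
    [4, 9, 0]
  ],
  "gripper": [0, 0, 0, 0, 0]
}}

```text
clock: 10.13
eef_pos: [545.5, 73.1, 261.0]
tool_rot: [2.545, 0.02, 1.345]
force: [0.1, 0.1, -5.9]
width: 8.0
```

Call:
{"op": "arm_command", "data": {
  "rot": [
    [0, 0, 0],
    [0, 0, 0],
    [0, 0, 0],
    [0, 0, 0]
  ],
  "slide": [
    [3, 8, 0],
    [2, 5, 0],
    [1, 2, 0],
    [0, 0, 0]
  ],
  "gripper": [0, 0, 0, 0]
}}

```text
clock: 10.47
eef_pos: [553.5, 92.1, 261.1]
tool_rot: [2.546, 0.017, 1.346]
force: [1.0, 0.1, -6.3]
width: 8.1
```

```bash
python3 log.py
cat > hm.py <<'E'
import sys
from h import *
xs=np.array([np.cos(np.radians(-12)),np.sin(np.radians(-12)),0]); ys=np.array([-xs[1],xs[0],0])
v,u=np.mgrid[0:420,0:560]
t=sys.argv[1]; grab('wrist',t)
s=telemetry.read_state(); tz=s['eef_pos'][2]+18; print('tcp s',(s['eef_pos']@xs).round(1),(s['eef_pos']@ys).round(1),s['eef_pos'][2].round(1)); Rm=R.from_euler('xyz',s['tool_rot']).as_matrix(); print('toolx s',(Rm[:,0]@xs).round(3),(Rm[:,0]@ys).round(3),'tilt',np.degrees(np.arccos(-Rm[2,2])).round(1))
P,d,im=cloud(t); Z=P[...,2]
m=(d>0)&(abs(Z-tz)<14)&(u>262)&(u<292)&(v>268)&(v<378); q=P[m]; a=q@xs
print('bar n',len(q),'xs',np.percentile(a,[1,99]).round(1),'mid',np.percentile(a,[1,99]).mean().round(1))
for lo in np.arange(np.percentile(a,1),a.max(),15):
    k=q[(a>=lo)&(a<lo+15)]
    if len(k)>3: print('   ',lo.round(),len(k),'ys',np.percentile(k@ys,[3,50,97]).round(1),'z',np.percentile(k[:,2],[50,95]).round(1))
h=(d>0)&(Z>200)&(Z<340)&(abs(P@xs-545)<9)&(abs(P@ys-254)<30)&(u>300); q=P[h]
for lo in range(205,330,10):
    k=q[(q[:,2]>=lo)&(q[:,2]<lo+10)]
    if len(k)>5: print('hook',lo,len(k),'xs',np.percentile(k@xs,[3,97]).round(1),'ys',np.percentile(k@ys,[3,50,97]).round(1))
E
python3 hm.py wrist9; python3 -c "
from h import *
grab('side','side9')
import cv2
im=cv2.imread('pics/side9.png');cv2.imwrite('pics/side9c.png',cv2.resize(im[130:300,120:320],None,fx=3.5,fy=3.5,interpolation=cv2.INTER_CUBIC))"
```

```text
{'clock': 10.467, 'qpos': [0.175, 0.411, -0.823, 2.215, 1.415, 0.715, -0.368], 'eef_pos': [553.452, 92.062, 261.099], 'tool_rot': [2.546, 0.017, 1.346], 'force': [1.028, 0.054, -6.312], 'torque': [0.368, 1.439, 0.002], 'width': 8.086}
tcp s 522.2 204.8 261.1
toolx s 0.016 1.0 tilt 34.1
bar n 2851 xs [486.6 605.7] mid 546.1
    487.0 1195 ys [202.7 207.8 212.1] z [280.5 289.6]
    502.0 431 ys [202.6 206.8 210.9] z [281.6 291.5]
    517.0 275 ys [202.5 206.5 210.2] z [281.5 282.2]
    532.0 235 ys [201.7 206.  210.3] z [281.3 282. ]
    547.0 204 ys [201.1 205.7 210.3] z [281.3 282. ]
    562.0 161 ys [200.9 205.4 209.9] z [281.3 282. ]
    577.0 135 ys [200.7 205.2 209.9] z [281.4 282. ]
    592.0 177 ys [198.1 205.  211.1] z [277.4 281.9]
    607.0 9 ys [198.3 200.6 211.1] z [276.9 278.6]
hook 205 1028 xs [536.5 553.4] ys [225.7 243.8 258.2]
hook 215 148 xs [536.6 553. ] ys [224.4 230.4 241.6]
hook 225 49 xs [539.6 541.5] ys [251.6 255.1 258.5]
hook 235 975 xs [539.4 548.4] ys [240.3 255.9 269.1]
hook 245 772 xs [539.4 548.4] ys [236.  265.1 272.3]
hook 255 795 xs [539.3 548.4] ys [234.  266.4 272.7]
hook 265 450 xs [539.4 548.1] ys [266.9 269.1 273.6]
hook 275 155 xs [539.1 541.6] ys [266.5 270.2 273.6]
hook 285 17 xs [539.1 541.1] ys [255.3 256.  257.2]
hook 295 98 xs [539.1 541.7] ys [255.  257.6 259.9]
```

View pics/side9c.png

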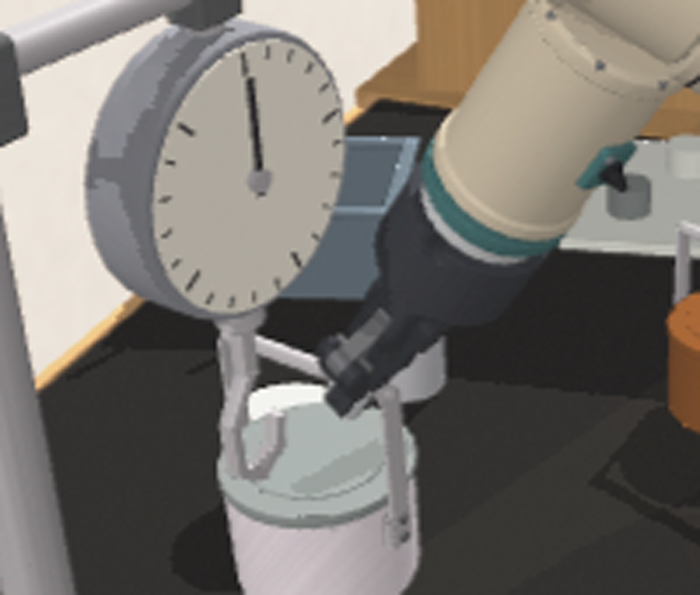

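View pics/wrist9.png

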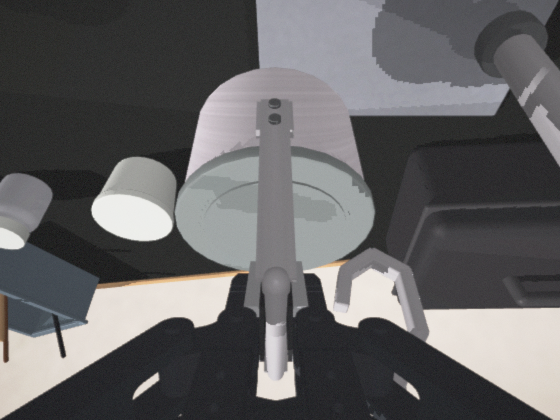

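The bar is level, axis at 277 mm, which is 6 mm above what it needs to clear the tip. Its middle is within 2 mm of the hook in x. Now sliding in over the tip.

Call:
{"op": "arm_command", "data": {
  "rot": [
    [0, 0, 0.3],
    [0, 0, 0.3],
    [0, 0, 0.3],
    [0, 0, 0.3],
    [0, 0, 0]
  ],
  "slide": [
    [0.5, 3, 0],
    [1, 5, 0],
    [1, 5, 0],
    [1, 5, 0],
    [1, 5, 0]
  ],
  "gripper": [0, 0, 0, 0, 0]
}}

```text
clock: 10.98
eef_pos: [557.1, 112.2, 260.6]
tool_rot: [2.547, 0.021, 1.363]
force: [0.0, 0.2, -5.8]
width: 8.3
```

Call:
{"op": "arm_command", "data": {
  "rot": [
    [0, 0, 0],
    [0, 0, 0],
    [0, 0, 0],
    [0, 0, 0]
  ],
  "slide": [
    [1, 5, 0],
    [1, 5, 0],
    [0.5, 3, 0],
    [0, 0, 0]
  ],
  "gripper": [0, 0, 0, 0]
}}

```text
clock: 11.32
eef_pos: [560.2, 129.4, 260.8]
tool_rot: [2.547, 0.019, 1.366]
force: [-0.0, 0.5, -6.4]
width: 7.8
```

```bash
python3 log.py; python3 hm.py wrist10; python3 -c "
from h import *
grab('side','side10')
import cv2
im=cv2.imread('pics/side10.png');cv2.imwrite('pics/side10c.png',cv2.resize(im[130:300,120:320],None,fx=3.5,fy=3.5,interpolation=cv2.INTER_CUBIC))"
```

```text
{'clock': 11.317, 'qpos': [0.102, 0.443, -0.835, 2.171, 1.389, 0.77, -0.37], 'eef_pos': [560.243, 129.419, 260.845], 'tool_rot': [2.547, 0.019, 1.366], 'force': [-0.05, 0.492, -6.443], 'torque': [0.425, 1.503, -0.01], 'width': 7.775}
tcp s 521.1 242.7 260.8
toolx s -0.004 1.0 tilt 34.1
bar n 2855 xs [485.4 604.6] mid 545.0
    485.0 1197 ys [240.2 245.3 249.6] z [280.2 289.6]
    500.0 439 ys [240.4 244.5 248.6] z [281.3 291.2]
    515.0 269 ys [240.5 244.6 248.3] z [281.1 282.1]
    530.0 236 ys [240.2 244.3 248.6] z [281.  281.7]
    545.0 199 ys [239.9 244.3 248.8] z [281.  281.7]
    560.0 164 ys [239.8 244.3 248.8] z [281.  281.7]
    575.0 135 ys [240.  244.4 249. ] z [280.8 281.6]
    590.0 179 ys [237.7 244.4 250.7] z [276.8 281.5]
    605.0 8 ys [237.8 244.3 251.2] z [276.2 276.8]
hook 205 819 xs [536.4 553.3] ys [258.5 271.2 283.3]
hook 215 57 xs [536.4 553. ] ys [257.1 261.2 270.8]
hook 225 11 xs [539.6 541.4] ys [256.8 257.8 259.6]
hook 235 381 xs [539.3 544.9] ys [257.2 262.  270.7]
hook 245 287 xs [539.2 542.4] ys [264.6 269.1 272.9]
hook 255 253 xs [539.3 541.7] ys [267.4 270.5 273.4]
hook 265 92 xs [539.3 541.6] ys [269.1 272.3 273.9]
```

View pics/side10c.png

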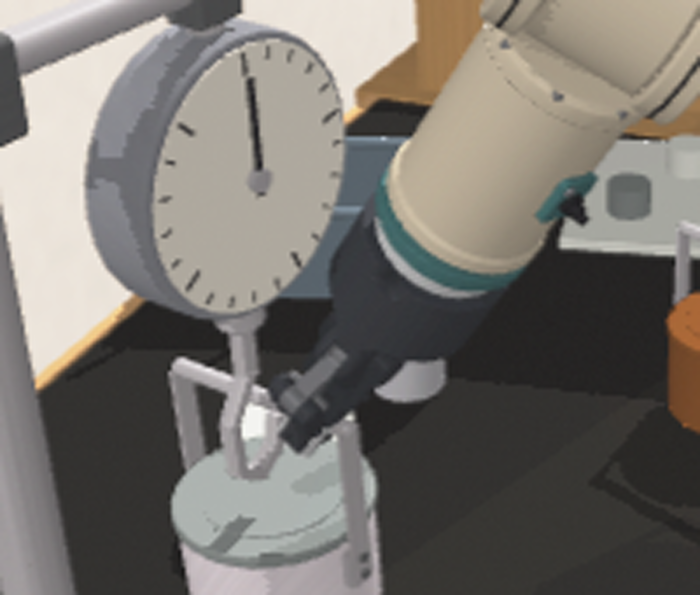

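View pics/wrist10.png

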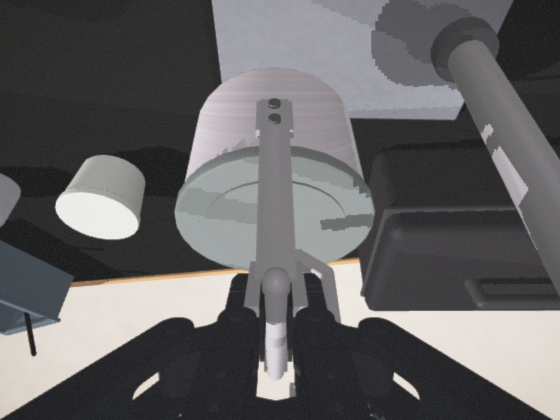

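Call:
{"op": "arm_command", "data": {
  "rot": [
    [0, 0, 0],
    [0, 0, 0],
    [0, 0, 0],
    [0, 0, 0]
  ],
  "slide": [
    [0, 3, 0],
    [1, 4, 0],
    [0.5, 3, 0],
    [0, 0, 0]
  ],
  "gripper": [0, 0, 0, 0]
}}

```text
clock: 11.75
eef_pos: [561.5, 137.8, 260.6]
tool_rot: [2.547, 0.021, 1.363]
force: [-0.0, 1.7, -6.2]
width: 8.1
```

```bash
python3 log.py; python3 hm.py wrist11 | grep -v hook
```

```text
{'clock': 11.75, 'qpos': [0.081, 0.452, -0.836, 2.158, 1.379, 0.79, -0.374], 'eef_pos': [561.506, 137.835, 260.561], 'tool_rot': [2.547, 0.021, 1.363], 'force': [-0.004, 1.747, -6.224], 'torque': [0.429, 1.464, 0.061], 'width': 8.127}
tcp s 520.6 251.2 260.6
toolx s -0.001 1.0 tilt 34.1
bar n 2871 xs [484.9 603.8] mid 544.4
    485.0 1202 ys [248.9 253.8 258.2] z [279.9 289.2]
    500.0 429 ys [249.  253.1 257.2] z [281.  290.8]
    515.0 279 ys [249.  253.2 256.9] z [280.9 282.2]
    530.0 310 ys [248.7 254.5 259.7] z [281.  291.8]
    545.0 198 ys [248.3 252.8 257.3] z [280.7 281.3]
    560.0 165 ys [248.3 252.7 257.3] z [280.6 281.4]
    575.0 133 ys [248.3 252.7 257.4] z [280.7 281.3]
    590.0 120 ys [246.  249.4 259. ] z [276.1 281.3]
    605.0 6 ys [246.1 246.5 256.8] z [275.7 276.7]
```

Call:
{"op": "arm_command", "data": {
  "rot": [
    [0, 0, 0],
    [0, 0, 0],
    [0, 0, 0],
    [0, 0, 0],
    [0, 0, 0]
  ],
  "slide": [
    [0, 0, -2],
    [0, 0, -3],
    [0, 0, -4],
    [0, 0, -4],
    [0, 0, -3]
  ],
  "gripper": [0, 0, 0, 0, 0]
}}

```text
clock: 12.22
eef_pos: [561.8, 137.0, 243.6]
tool_rot: [2.546, 0.021, 1.361]
force: [-0.9, 0.2, -6.1]
width: 8.1
```

Call:
{"op": "arm_command", "data": {
  "rot": [
    [0, 0, 0],
    [0, 0, 0],
    [0, 0, 0],
    [0, 0, 0]
  ],
  "slide": [
    [0, 0, -2],
    [0, 0, -2],
    [0, 0, -1],
    [0, 0, 0]
  ],
  "gripper": [0, 0, 0, 0]
}}

```text
clock: 12.55
eef_pos: [561.2, 136.6, 236.4]
tool_rot: [2.548, 0.022, 1.362]
force: [0.2, -0.4, -6.4]
width: 8.2
```

```bash
python3 log.py; python3 hm.py wrist12 | grep -v hook
```

```text
{'clock': 12.55, 'qpos': [0.057, 0.497, -0.815, 2.187, 1.464, 0.795, -0.468], 'eef_pos': [561.169, 136.594, 236.358], 'tool_rot': [2.548, 0.022, 1.362], 'force': [0.224, -0.429, -6.431], 'torque': [0.408, 1.45, -0.009], 'width': 8.213}
tcp s 520.5 250.3 236.4
toolx s -0.0 1.0 tilt 34.0
bar n 2856 xs [485.  603.9] mid 544.5
    485.0 1208 ys [247.6 252.7 257. ] z [255.8 265.1]
    500.0 432 ys [247.7 251.9 256.2] z [256.9 267.4]
    515.0 277 ys [247.8 251.9 255.6] z [256.7 257.5]
    530.0 229 ys [247.4 251.5 255.8] z [256.5 257.2]
    545.0 201 ys [247.  251.4 256. ] z [256.5 257.2]
    560.0 157 ys [246.9 251.4 255.9] z [256.4 257.1]
    575.0 138 ys [247.  251.4 256.1] z [256.2 257.1]
    590.0 180 ys [244.6 251.9 257.7] z [252.1 256.9]
    605.0 5 ys [244.8 245.3 256.2] z [251.9 252. ]
```

Call:
{"op": "arm_command", "data": {
  "rot": [
    [0, 0, 0],
    [0, 0, 0],
    [0, 0, 0],
    [0, 0, 0],
    [0, 0, 0]
  ],
  "slide": [
    [0.5, 1, -0.5],
    [0.2, 1, -1],
    [0, 0.3, -1],
    [0, 0.2, -1],
    [0, 0.2, -1]
  ],
  "gripper": [0, 0, 0, 0, 0]
}}

```text
clock: 13.02
eef_pos: [562.6, 140.0, 232.6]
tool_rot: [2.546, 0.021, 1.362]
force: [-0.7, -0.1, -5.9]
width: 7.8
```

Call:
{"op": "arm_command", "data": {
  "rot": [
    [0, 0, 0],
    [0, 0, 0],
    [0, 0, 0],
    [0, 0, 0],
    [0, 0, 0]
  ],
  "slide": [
    [0, 0.2, -1],
    [0, 0.2, -1],
    [0, 0.2, -1],
    [0, 0.2, -1],
    [0, 0.2, -1]
  ],
  "gripper": [0, 0, 0, 0, 0]
}}

```text
clock: 13.43
eef_pos: [562.6, 140.7, 227.1]
tool_rot: [2.546, 0.022, 1.361]
force: [-0.2, -0.2, -6.2]
width: 8.5
```

```bash
python3 log.py
```

```text
{'clock': 13.433, 'qpos': [0.039, 0.519, -0.808, 2.191, 1.496, 0.806, -0.508], 'eef_pos': [562.632, 140.658, 227.094], 'tool_rot': [2.546, 0.022, 1.361], 'force': [-0.244, -0.166, -6.173], 'torque': [0.298, 1.425, -0.085], 'width': 8.517}
```

Call:
{"op": "arm_command", "data": {
  "rot": [
    [0, 0, 0],
    [0, 0, 0],
    [0, 0, 0],
    [0, 0, 0],
    [0, 0, 0]
  ],
  "slide": [
    [0, 0, -1],
    [0, 0, -1],
    [0, 0, -1],
    [0, 0, -1],
    [0, 0, -1]
  ],
  "gripper": [0, 0, 0, 0, 0]
}}

```text
clock: 13.85
eef_pos: [562.7, 140.7, 221.8]
tool_rot: [2.545, 0.022, 1.361]
force: [-1.2, -0.6, -4.4]
width: 7.8
```

```bash
python3 log.py;python3 hm.py wrist13 | grep -v hook;  python3 -c "
from h import *
grab('side','side13')
import cv2
im=cv2.imread('pics/side13.png');cv2.imwrite('pics/side13c.png',cv2.resize(im[130:300,120:320],None,fx=3.5,fy=3.5,interpolation=cv2.INTER_CUBIC))"
```

```text
{'clock': 13.85, 'qpos': [0.034, 0.53, -0.804, 2.197, 1.516, 0.81, -0.53], 'eef_pos': [562.668, 140.652, 221.78], 'tool_rot': [2.545, 0.022, 1.361], 'force': [-1.2, -0.619, -4.414], 'torque': [0.312, 1.449, -0.069], 'width': 7.751}
tcp s 521.1 254.5 221.6
toolx s 0.0 1.0 tilt 34.2
bar n 2858 xs [485.4 604.6] mid 545.0
    485.0 1190 ys [251.9 256.9 261.3] z [241.  250.4]
    500.0 443 ys [252.  256.2 260.3] z [242.3 252.3]
    515.0 280 ys [252.  255.8 259.9] z [242.1 243. ]
    530.0 230 ys [251.6 256.2 260.1] z [242.1 242.7]
    545.0 200 ys [251.1 255.7 260.2] z [242.  242.8]
    560.0 172 ys [251.1 255.7 260.2] z [242.1 242.8]
    575.0 128 ys [251.2 255.6 260.3] z [242.1 242.9]
    590.0 176 ys [248.8 256.1 261.9] z [238.1 242.8]
    605.0 10 ys [249.  250.1 262.3] z [237.6 238. ]
```

View pics/side13c.png

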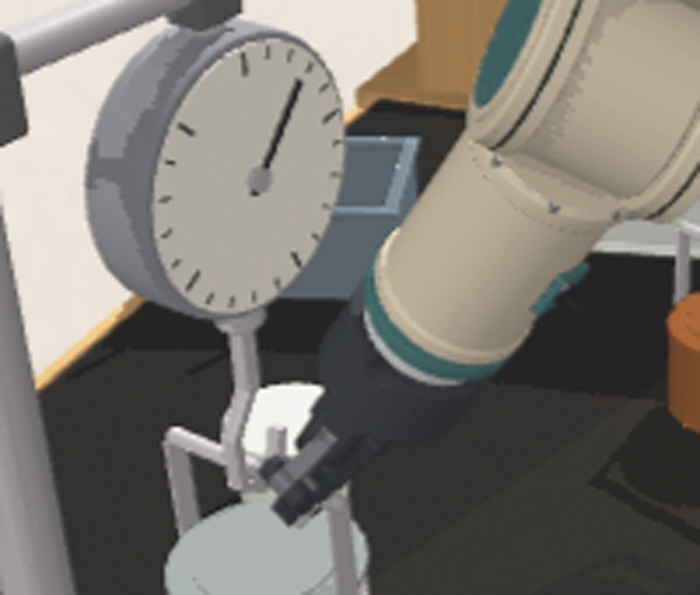

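The hook has begun to sink: the pointer tip is at crop (300,80), about 30°, and the bar lies in the bowl. Continuing down gently.

Call:
{"op": "arm_command", "data": {
  "rot": [
    [0, 0, 0],
    [0, 0, 0],
    [0, 0, 0],
    [0, 0, 0],
    [0, 0, 0]
  ],
  "slide": [
    [0, 0, -1],
    [0, 0, -1.3],
    [0, 0, -1.5],
    [0, 0, -1.5],
    [0, 0, -1.5]
  ],
  "gripper": [0, 0, 0, 0, 0]
}}

```text
clock: 14.37
eef_pos: [562.8, 140.6, 215.0]
tool_rot: [2.544, 0.022, 1.361]
force: [-0.9, -0.3, -3.8]
width: 7.8
```

```bash
python3 log.py
```

```text
{'clock': 14.367, 'qpos': [0.028, 0.544, -0.799, 2.204, 1.541, 0.814, -0.558], 'eef_pos': [562.816, 140.625, 214.98], 'tool_rot': [2.544, 0.022, 1.361], 'force': [-0.886, -0.271, -3.786], 'torque': [0.185, 1.352, -0.082], 'width': 7.821}
```

Call:
{"op": "arm_command", "data": {
  "rot": [
    [0, 0, 0],
    [0, 0, 0],
    [0, 0, 0],
    [0, 0, 0],
    [0, 0, 0]
  ],
  "slide": [
    [0, 0, -1.5],
    [0, 0, -1.5],
    [0, 0, -1.5],
    [0, 0, -1.5],
    [0, 0, -1.5]
  ],
  "gripper": [0, 0, 0, 0, 0]
}}

```text
clock: 14.78
eef_pos: [562.8, 140.6, 206.9]
tool_rot: [2.544, 0.022, 1.36]
force: [-2.4, 0.4, -2.9]
width: 7.9
```

```bash
python3 log.py
```

```text
{'clock': 14.783, 'qpos': [0.021, 0.56, -0.794, 2.212, 1.57, 0.821, -0.589], 'eef_pos': [562.828, 140.6, 206.935], 'tool_rot': [2.544, 0.022, 1.36], 'force': [-2.446, 0.398, -2.88], 'torque': [0.135, 1.262, -0.154], 'width': 7.863}
```

Call:
{"op": "arm_command", "data": {
  "rot": [
    [0, 0, 0],
    [0, 0, 0],
    [0, 0, 0],
    [0, 0, 0],
    [0, 0, 0]
  ],
  "slide": [
    [0, 0, -1.2],
    [0, 0, -1.2],
    [0, 0, -1.2],
    [0, 0, -1],
    [0, 0, -1]
  ],
  "gripper": [0, 0, 0, 0, 0]
}}

```text
clock: 15.2
eef_pos: [562.9, 140.6, 201.0]
tool_rot: [2.543, 0.022, 1.361]
force: [-2.8, -1.5, -1.0]
width: 8.3
```

```bash
python3 log.py;python3 hm.py wrist14 | grep -v hook;  python3 -c "
from h import *
grab('side','side14')
import cv2
im=cv2.imread('pics/side14.png');cv2.imwrite('pics/side14c.png',cv2.resize(im[130:300,120:320],None,fx=3.5,fy=3.5,interpolation=cv2.INTER_CUBIC))"
```

```text
{'clock': 15.2, 'qpos': [0.016, 0.573, -0.79, 2.218, 1.592, 0.826, -0.612], 'eef_pos': [562.863, 140.619, 201.011], 'tool_rot': [2.543, 0.022, 1.361], 'force': [-2.778, -1.527, -0.993], 'torque': [0.062, 1.343, -0.153], 'width': 8.294}
tcp s 521.3 254.6 200.8
toolx s 0.001 1.0 tilt 34.3
bar n 2868 xs [485.5 604.8] mid 545.2
    486.0 1193 ys [251.9 256.9 261.3] z [220.2 229.7]
    501.0 440 ys [252.  256.2 260.3] z [221.3 231.3]
    516.0 278 ys [252.  256.  259.9] z [221.5 222.3]
    531.0 244 ys [251.6 255.8 260.1] z [221.5 222.3]
    546.0 205 ys [251.1 255.7 260.3] z [221.7 222.4]
    561.0 169 ys [251.2 255.7 260.2] z [221.9 222.6]
    576.0 142 ys [251.2 255.6 260.2] z [222.  222.8]
    591.0 158 ys [248.9 255.9 261.9] z [216.9 222.7]
    606.0 10 ys [249.1 261.  261.9] z [217.7 218.7]
```

View pics/side14c.png

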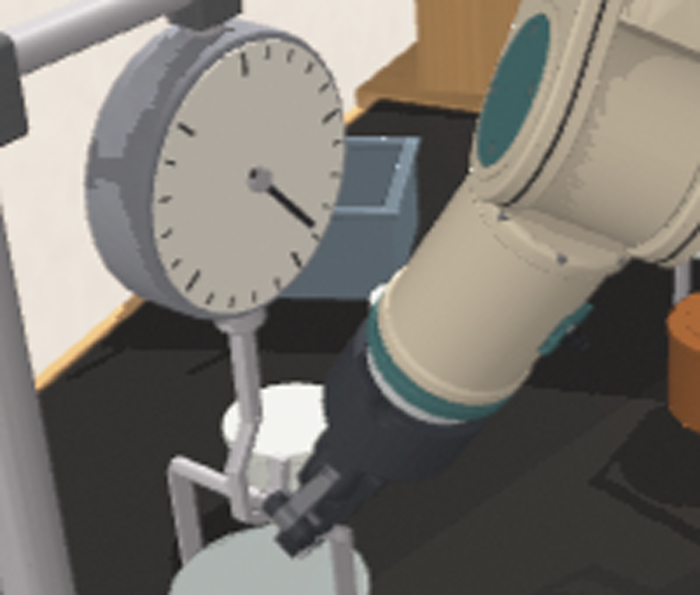

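Call:
{"op": "arm_command", "data": {
  "rot": [
    [0, 0, 0],
    [0, 0, 0],
    [0, 0, 0]
  ],
  "slide": [
    [-0.5, 0, -1],
    [-0.3, 0, -1],
    [-0.2, 0, -1]
  ],
  "gripper": [0, 0, 0]
}}

```text
clock: 15.55
eef_pos: [562.9, 140.6, 198.7]
tool_rot: [2.541, 0.022, 1.36]
force: [-1.9, -1.6, -1.3]
width: 7.9
```

```bash
python3 log.py
```

```text
{'clock': 15.55, 'qpos': [0.013, 0.578, -0.788, 2.222, 1.604, 0.83, -0.626], 'eef_pos': [562.919, 140.562, 198.706], 'tool_rot': [2.541, 0.022, 1.36], 'force': [-1.911, -1.603, -1.311], 'torque': [0.084, 1.149, -0.197], 'width': 7.903}
```

Call:
{"op": "arm_command", "data": {
  "rot": [
    [0, 0, 0],
    [0, 0, 0],
    [0, 0, 0]
  ],
  "slide": [
    [-0.3, 0, -1],
    [-0.2, 0, -1],
    [0, 0, -1]
  ],
  "gripper": [0, 0, 0]
}}

```text
clock: 15.8
eef_pos: [563.0, 140.6, 196.0]
tool_rot: [2.539, 0.021, 1.36]
force: [-2.6, -1.1, -0.5]
width: 8.2
```

```bash
python3 log.py
```

```text
{'clock': 15.8, 'qpos': [0.01, 0.584, -0.787, 2.225, 1.616, 0.834, -0.64], 'eef_pos': [562.956, 140.615, 195.964], 'tool_rot': [2.539, 0.021, 1.36], 'force': [-2.646, -1.123, -0.526], 'torque': [0.118, 1.158, -0.237], 'width': 8.214}
```

Call:
{"op": "arm_command", "data": {
  "rot": [
    [0, 0, 0]
  ],
  "slide": [
    [0, 0, -0.5]
  ],
  "gripper": [0]
}}

```text
clock: 15.88
eef_pos: [562.9, 140.6, 195.3]
tool_rot: [2.539, 0.021, 1.36]
force: [-1.4, -1.1, -0.1]
width: 7.9
```

```bash
python3 log.py
```

```text
{'clock': 15.883, 'qpos': [0.01, 0.586, -0.786, 2.226, 1.618, 0.834, -0.642], 'eef_pos': [562.942, 140.587, 195.341], 'tool_rot': [2.539, 0.021, 1.36], 'force': [-1.382, -1.092, -0.15], 'torque': [-0.014, 1.027, -0.184], 'width': 7.887}
```

Call:
{"op": "arm_command", "data": {
  "rot": [
    [0, 0, 0]
  ],
  "slide": [
    [0, 0, 0]
  ],
  "gripper": [0]
}}

```text
clock: 15.97
eef_pos: [562.9, 140.6, 195.2]
tool_rot: [2.539, 0.021, 1.36]
force: [-2.1, -1.7, -1.4]
width: 8.1
```

```bash
python3 log.py
```

```text
{'clock': 15.967, 'qpos': [0.01, 0.586, -0.786, 2.226, 1.618, 0.834, -0.642], 'eef_pos': [562.928, 140.613, 195.23], 'tool_rot': [2.539, 0.021, 1.36], 'force': [-2.149, -1.728, -1.378], 'torque': [0.046, 1.007, -0.15], 'width': 8.144}
```

Call:
{"op": "arm_command", "data": {
  "rot": [
    [0, 0, 0],
    [0, 0, 0]
  ],
  "slide": [
    [-1.5, -1, -0.5],
    [-1.5, -1, -0.5]
  ],
  "gripper": [0, 0]
}}

```text
clock: 16.13
eef_pos: [562.1, 139.9, 195.6]
tool_rot: [2.535, 0.019, 1.361]
force: [4.6, 1.5, -2.2]
width: 7.9
```

```bash
python3 log.py
```

```text
{'clock': 16.133, 'qpos': [0.011, 0.584, -0.787, 2.233, 1.63, 0.834, -0.654], 'eef_pos': [562.145, 139.884, 195.607], 'tool_rot': [2.535, 0.019, 1.361], 'force': [4.554, 1.475, -2.225], 'torque': [0.39, 0.095, 0.335], 'width': 7.945}
```

Call:
{"op": "arm_command", "data": {
  "rot": [
    [0, 0, 0]
  ],
  "slide": [
    [-1, -1, 0]
  ],
  "gripper": [0]
}}

```text
clock: 16.22
eef_pos: [562.1, 139.9, 196.3]
tool_rot: [2.533, 0.017, 1.363]
force: [2.2, 2.0, -0.7]
width: 8.0
```

```bash
python3 log.py;python3 hm.py wrist15 | grep -v hook;  python3 -c "
from h import *
grab('side','side15')
import cv2
im=cv2.imread('pics/side15.png');cv2.imwrite('pics/side15c.png',cv2.resize(im[130:300,120:320],None,fx=3.5,fy=3.5,interpolation=cv2.INTER_CUBIC))"
```

```text
{'clock': 16.217, 'qpos': [0.012, 0.583, -0.788, 2.235, 1.633, 0.833, -0.657], 'eef_pos': [562.105, 139.893, 196.297], 'tool_rot': [2.533, 0.017, 1.363], 'force': [2.23, 1.951, -0.746], 'torque': [0.372, 0.383, 0.307], 'width': 7.974}
tcp s 520.7 253.6 196.4
toolx s -0.001 1.0 tilt 34.9
bar n 2906 xs [484.9 604.3] mid 544.6
    485.0 1195 ys [250.9 255.9 260.3] z [215.2 224.9]
    500.0 452 ys [251.  255.2 259.4] z [216.5 227.1]
    515.0 285 ys [251.1 255.2 258.9] z [216.8 217.7]
    530.0 247 ys [250.7 254.8 259.2] z [217.  217.8]
    545.0 203 ys [250.4 254.8 259.5] z [217.4 218.2]
    560.0 172 ys [250.3 254.8 259.6] z [217.7 218.6]
    575.0 142 ys [250.5 255.3 259.5] z [218.1 218.9]
    590.0 170 ys [248.1 255.3 261.7] z [212.5 218.8]
    605.0 10 ys [248.3 254.7 261.6] z [214.2 214.5]
```

View pics/side15c.png

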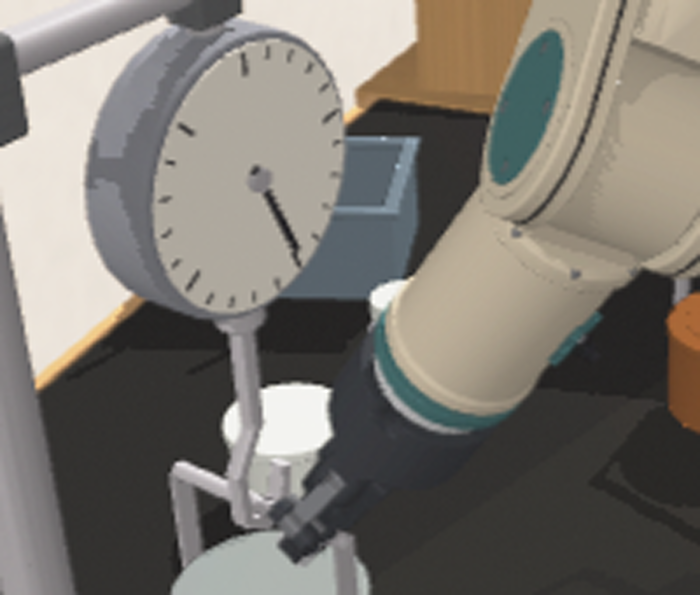

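View pics/wrist15.png

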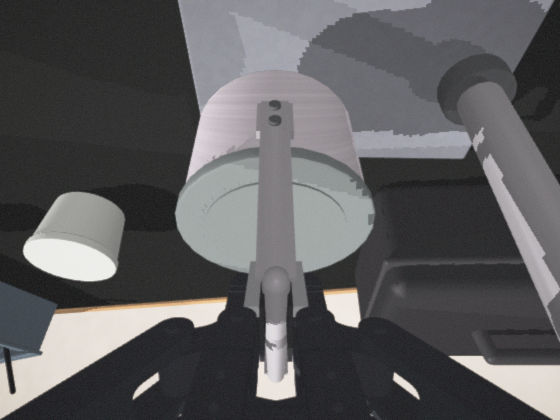

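```bash
cat > dial.py <<'E'
import sys
from h import *
xs=np.array([np.cos(np.radians(-12)),np.sin(np.radians(-12)),0]); ys=np.array([-xs[1],xs[0],0])
def angle(t,dbg=False):
    P,d,im=cloud(t); a=P@xs; b=P@ys; Z=P[...,2]
    face=(d>0)&(abs(a-524)<8)&(np.hypot(b-256,Z-417)<72)
    g=im.astype(int).sum(-1)/3
    dark=face&(g<70)
    # centre: estimate by hub fixed; use centroid of face extents
    cb,cz=(np.percentile(b[face],[1,99]).mean(),np.percentile(Z[face],[1,99]).mean())
    r=np.hypot(b-cb,Z-cz); k=dark&(r<52)
    q=np.stack([-(b[k]-cb),Z[k]-cz],1)
    (vx,vy,x0,y0)=cv2.fitLine(q.astype(np.float32),cv2.DIST_HUBER,0,.01,.01).ravel()
    m=q.mean(0); s=np.sign(vx*m[0]+vy*m[1]); th=np.arctan2(s*vx,s*vy)%(2*np.pi)
    return k.sum(),(cb.round(1),cz.round(1)),np.degrees(th).round(1),(th/5.5*65.4).round(2)
if __name__=='__main__':
    for t in sys.argv[1:]: print(t,angle(t))
E
python3 dial.py side0 side10 side13 side14 side15
```

```text
side0 (np.int64(39), (np.float64(257.4), np.float64(419.6)), np.float64(359.4), np.float64(74.58))
side10 (np.int64(38), (np.float64(257.4), np.float64(419.7)), np.float64(358.9), np.float64(74.48))
side13 (np.int64(39), (np.float64(257.4), np.float64(419.4)), np.float64(40.7), np.float64(8.44))
side14 (np.int64(26), (np.float64(257.7), np.float64(419.5)), np.float64(139.7), np.float64(29.0))
side15 (np.int64(30), (np.float64(257.5), np.float64(419.5)), np.float64(155.5), np.float64(32.27))
```

Call:
{"op": "arm_command", "data": {
  "rot": [
    [0.1, 0.4, 0],
    [0.1, 0.4, 0],
    [0, 0, 0],
    [0, 0, 0]
  ],
  "slide": [
    [0.3, 0.3, -1],
    [0.2, 0.2, -1.2],
    [0, 0, -1.2],
    [0, 0, -1.2]
  ],
  "gripper": [0, 0, 0, 0]
}}

```text
clock: 16.65
eef_pos: [561.8, 140.0, 191.4]
tool_rot: [2.55, 0.017, 1.362]
force: [1.2, -0.0, -0.7]
width: 8.3
```

```bash
python3 log.py
```

```text
{'clock': 16.65, 'qpos': [0.017, 0.59, -0.787, 2.227, 1.62, 0.823, -0.639], 'eef_pos': [561.833, 139.965, 191.402], 'tool_rot': [2.55, 0.017, 1.362], 'force': [1.228, -0.014, -0.685], 'torque': [0.304, 0.487, 0.11], 'width': 8.305}
```

Call:
{"op": "arm_command", "data": {
  "rot": [
    [0, 0, 0],
    [0, 0, 0],
    [0, 0, 0]
  ],
  "slide": [
    [0, 0, -1.2],
    [0, 0, -1],
    [0, 0, 0]
  ],
  "gripper": [0, 0, 0]
}}

```text
clock: 16.9
eef_pos: [561.8, 140.0, 188.8]
tool_rot: [2.55, 0.018, 1.362]
force: [-0.3, -1.1, -0.2]
width: 8.1
```

```bash
python3 log.py;python3 hm.py wrist16 | grep -v hook;  python3 -c "
from h import *
grab('side','side16')"; python3 dial.py side16; python3 log.py
```

```text
{'clock': 16.9, 'qpos': [0.015, 0.596, -0.786, 2.229, 1.628, 0.826, -0.648], 'eef_pos': [561.812, 139.995, 188.755], 'tool_rot': [2.55, 0.018, 1.362], 'force': [-0.324, -1.067, -0.19], 'torque': [0.194, 0.438, 0.032], 'width': 8.143}
tcp s 520.4 253.8 188.8
toolx s -0.001 1.0 tilt 33.9
bar n 2887 xs [484.7 604.1] mid 544.4
    485.0 1185 ys [251.  256.1 260.3] z [208.  217.5]
    500.0 448 ys [251.1 255.3 259.3] z [209.2 219.3]
    515.0 291 ys [251.1 254.9 258.9] z [209.3 210.1]
    530.0 239 ys [250.8 254.9 259.3] z [209.3 210.1]
    545.0 218 ys [250.3 254.9 259.5] z [209.5 210.3]
    560.0 165 ys [250.3 254.8 259.4] z [209.6 210.5]
    575.0 146 ys [250.5 254.8 259.5] z [209.8 210.5]
    590.0 156 ys [248.1 255.9 261.7] z [204.4 210.3]
    605.0 10 ys [248.  254.7 261.6] z [202.5 205.7]
side16 (np.int64(34), (np.float64(257.3), np.float64(419.4)), np.float64(194.4), np.float64(40.36))
{'clock': 17.0, 'qpos': [0.015, 0.596, -0.786, 2.229, 1.628, 0.826, -0.648], 'eef_pos': [561.822, 139.982, 188.909], 'tool_rot': [2.55, 0.018, 1.362], 'force': [0.287, 0.825, -0.692], 'torque': [0.179, 0.486, 0.068], 'width': 8.034}
```

All forces are close to zero and the dial reads a 40.4 mm sink. I'll average the noisy force over several readings before letting go.

```bash
cat > avg.py <<'E'
from h import *
import sys
F=[];T=[];p=[]
for i in range(int(sys.argv[1])):
    get_image('top'); s=telemetry.read_state(); F.append(s['force']);T.append(s['torque']);p.append(s['eef_pos'])
F=np.array(F);print(F.mean(0).round(2),(F.std(0)/len(F)**.5).round(2),np.mean(T,0).round(3),np.mean(p,0).round(2),p[-1].round(2))
E
python3 avg.py 30
```

```text
[0.4  0.39 0.02] [0.07 0.09 0.1 ] [0.217 0.487 0.073] [561.82 140.   188.97] [561.81 140.01 188.95]
```

Call:
{"op": "arm_command", "data": {
  "rot": [
    [0, 0, 0],
    [0, 0, 0],
    [0, 0, 0]
  ],
  "slide": [
    [0, 0, 0],
    [0, 0, 0],
    [0, 0, 0]
  ],
  "gripper": [12, 16, 22]
}}

```text
clock: 18.75
eef_pos: [561.4, 139.5, 188.7]
tool_rot: [2.551, 0.018, 1.361]
force: [1.0, 0.1, 0.0]
width: 21.7
```

```bash
python3 log.py; python3 -c "
from h import *
grab('side','side17');grab('side','side17b');grab('wrist','wrist17')"; python3 dial.py side17 side17b; python3 log.py
```

```text
{'clock': 18.75, 'qpos': [0.015, 0.596, -0.785, 2.23, 1.627, 0.826, -0.648], 'eef_pos': [561.435, 139.451, 188.673], 'tool_rot': [2.551, 0.018, 1.361], 'force': [1.033, 0.076, 0.047], 'torque': [0.167, 0.6, -0.017], 'width': 21.745}
side17 (np.int64(26), (np.float64(257.6), np.float64(419.5)), np.float64(187.2), np.float64(38.85))
side17b (np.int64(34), (np.float64(257.4), np.float64(419.4)), np.float64(190.4), np.float64(39.52))
{'clock': 18.9, 'qpos': [0.015, 0.596, -0.786, 2.23, 1.627, 0.826, -0.648], 'eef_pos': [561.508, 139.538, 188.731], 'tool_rot': [2.551, 0.018, 1.362], 'force': [-0.104, -0.177, -0.653], 'torque': [0.099, 0.55, 0.025], 'width': 21.948}
```

View pics/wrist17.png

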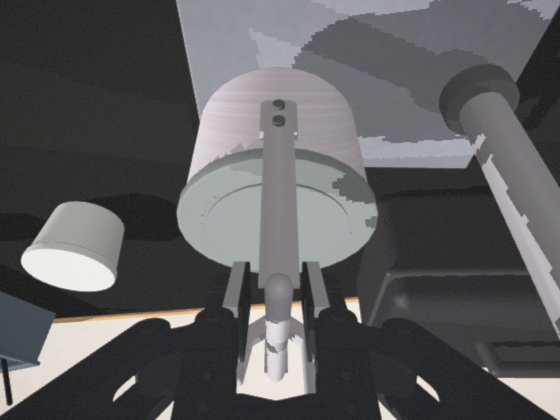

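The release was smooth: the dial shows 38.9 then 39.5 mm. In the wrist view the bar at (277,290–375) is free between the pads. Opening wider and withdrawing along the tool axis.

Call:
{"op": "arm_command", "data": {
  "rot": [
    [0, 0, 0],
    [0, 0, 0],
    [0, 0, 0],
    [0, 0, 0],
    [0, 0, 0]
  ],
  "slide": [
    [0, 0, 0],
    [0, 0, 0],
    [0, 0, 0],
    [0, 0, 0],
    [-2, 0.4, 3]
  ],
  "gripper": [35, 50, 60, 60, 60]
}}

```text
clock: 19.32
eef_pos: [559.3, 139.5, 191.3]
tool_rot: [2.551, 0.019, 1.361]
force: [-0.3, -0.3, 0.2]
width: 59.9
```

```bash
python3 log.py; python3 -c "
from h import *
grab('wrist','wrist18')"
```

```text
{'clock': 19.317, 'qpos': [0.016, 0.588, -0.788, 2.231, 1.617, 0.825, -0.642], 'eef_pos': [559.332, 139.522, 191.252], 'tool_rot': [2.551, 0.019, 1.361], 'force': [-0.301, -0.257, 0.247], 'torque': [0.186, 0.568, 0.002], 'width': 59.943}
```

View pics/wrist18.png

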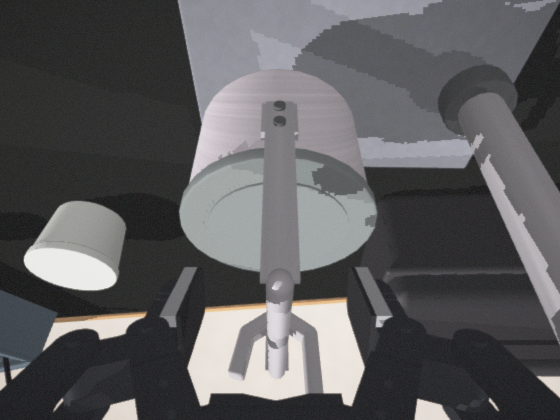

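Call:
{"op": "arm_command", "data": {
  "rot": [
    [0, 0, 0],
    [0, 0, 0],
    [0, 0, 0],
    [0, 0, 0],
    [0, 0, 0]
  ],
  "slide": [
    [-3, 0.6, 4],
    [-3, 0.6, 5],
    [-4, 0.8, 6],
    [-4, 0.8, 6],
    [-4, 0.8, 6]
  ],
  "gripper": [60, 60, 60, 60, 60]
}}

```text
clock: 19.78
eef_pos: [539.1, 143.9, 221.0]
tool_rot: [2.552, 0.019, 1.362]
force: [-0.1, -0.7, -0.7]
width: 60.2
```

Call:
{"op": "arm_command", "data": {
  "rot": [
    [0, 0, 0],
    [0, 0, 0],
    [0, 0, 0],
    [0, 0, 0],
    [0, 0, 0]
  ],
  "slide": [
    [-5, 1, 6],
    [-5, 1, 6],
    [-5, 1, 6],
    [-5, 1, 6],
    [-5, 1, 6]
  ],
  "gripper": [60, 60, 60, 60, 60]
}}

```text
clock: 20.2
eef_pos: [511.2, 149.9, 255.8]
tool_rot: [2.549, 0.018, 1.363]
force: [0.6, 0.0, 0.5]
width: 60.2
```

```bash
python3 log.py; python3 -c "
from h import *
grab('wrist','wrist19');grab('side','side19')"; python3 dial.py side19
```

```text
{'clock': 20.2, 'qpos': [0.025, 0.412, -0.862, 2.252, 1.383, 0.804, -0.5], 'eef_pos': [511.183, 149.897, 255.76], 'tool_rot': [2.549, 0.018, 1.363], 'force': [0.551, 0.033, 0.489], 'torque': [0.16, 0.592, 0.005], 'width': 60.236}
side19 (np.int64(35), (np.float64(257.5), np.float64(419.5)), np.float64(190.5), np.float64(39.53))
```

View pics/wrist19.png

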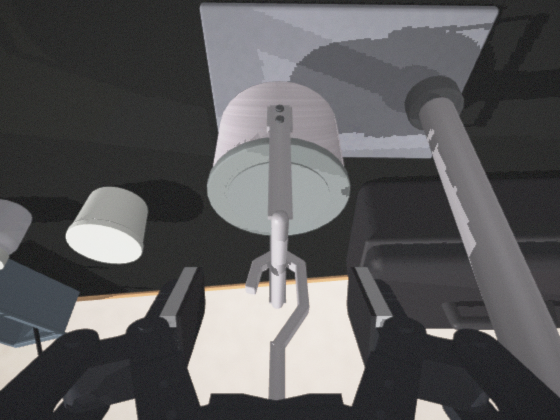

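View pics/side19.png

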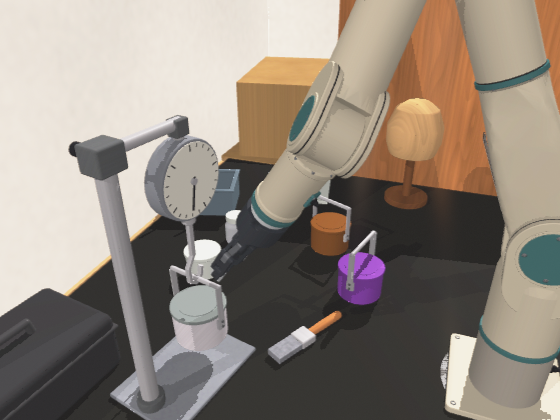

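The kettle hangs free at (200,310) in the side view, with the fingers clear of it. I'll back off a little more, let it settle, then check for stillness.

Call:
{"op": "arm_command", "data": {
  "rot": [
    [0, 0, 0],
    [0, 0, 0],
    [0, 0, 0],
    [0, 0, 0],
    [0, 0, 0]
  ],
  "slide": [
    [-5, 0, 5],
    [-5, 0, 5],
    [-3, 0, 3],
    [0, 0, 0],
    [0, 0, 0]
  ],
  "gripper": [60, 60, 60, 60, 60]
}}

```text
clock: 20.72
eef_pos: [496.9, 150.1, 271.1]
tool_rot: [2.547, 0.017, 1.364]
force: [-0.3, -0.1, 0.4]
width: 60.2
```

```bash
python3 avg.py 30
python3 - <<'E'
from h import *
import dial
xs,ys=dial.xs,dial.ys
for i in range(5):
    t=f'side2{i}'; grab('side',t); print(dial.angle(t)[2:])
    P,d,im=cloud(t); a,b,Z=P@xs,P@ys,P[...,2]
    # lid points
    m=(d>0)&(abs(Z-143)<14)&(np.hypot(a-545,b-257)<60); q=P[m]; c=q.mean(0); n=np.linalg.svd(q-c,full_matrices=False)[2][2]
    # bar
    for k in range(3): get_image('top')
t='wrist20'; grab('wrist',t); P,d,im=cloud(t); v,u=np.mgrid[0:420,0:560]
a,b,Z=P@xs,P@ys,P[...,2]
m=(d>0)&(abs(Z-206)<10)&(a>484)&(a<606)&(abs(b-255)<9); q=P[m]; aa=q@xs
for lo in range(485,605,20):
    k=q[(aa>=lo)&(aa<lo+20)]
    if len(k)>3: print(lo,len(k),'ys',np.percentile(k@ys,[3,50,97]).round(1),'z95',np.percentile(k[:,2],95).round(1))
print(np.percentile(aa,[1,99]).mean())
grab('top','top20'); A=cv2.imread('pics/top0.png');B=cv2.imread('pics/top20.png')
for n,(x0,y0,x1,y1) in dict(tub=(280,140,325,185),jar=(340,155,375,190),brush=(210,245,285,300),purple=(285,275,345,325),brown=(350,235,405,285)).items():
    print(n,np.abs(A[y0:y1,x0:x1].astype(int)-B[y0:y1,x0:x1]).mean().round(1))
E
```

```text
[-0.1   0.18  0.09] [0.1  0.08 0.09] [ 0.137  0.585 -0.004] [496.96 150.2  270.73] [496.94 150.24 270.8 ]
(np.float64(190.8), np.float64(39.61))
(np.float64(189.4), np.float64(39.32))
(np.float64(190.5), np.float64(39.53))
(np.float64(190.8), np.float64(39.6))
(np.float64(189.8), np.float64(39.4))
485 639 ys [249.1 255.3 261.5] z95 211.5
505 234 ys [250.5 255.1 259.6] z95 211.4
525 335 ys [246.2 254.8 263.6] z95 211.2
545 201 ys [247.6 254.4 262.4] z95 211.1
565 144 ys [249.9 254.3 259.1] z95 210.7
585 162 ys [248.  254.1 261. ] z95 210.8
544.7656425655039
tub 0.3
jar 0.4
brush 4.5
purple 16.4
brown 1.1
```

View pics/side24.png

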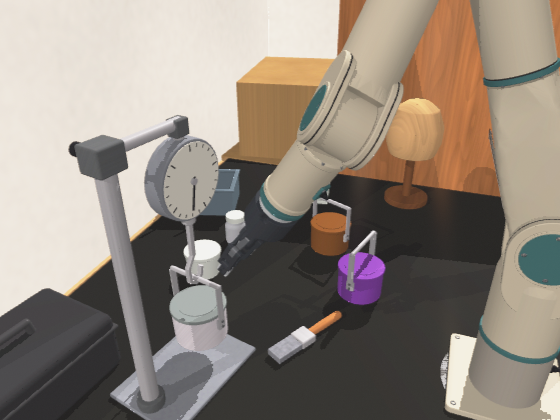

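View pics/top20.png

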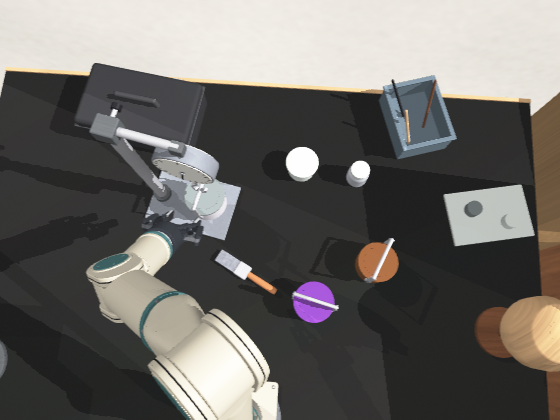

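The side view shows the pointer steady near 190° and the kettle level over the foot plate. The top view shows the tub (302,163), jar (358,173), brush (245,272) and both look-alikes where they were; the brightness changes there are arm shadows. Handing in.

```bash
python3 -c "
from cell import ctrl
print(ctrl.finish_job())"
```

```text
the job is handed in; nothing more can be done
None
```

The kettle is hanging free on the scale's hook and the job is handed in; no verdict was reported. I gripped the bar about 37 mm from its middle with the gripper leaning back about 34°. I brought the bar in over the hook tip and lowered it in steps of about 1 mm. I opened the fingers only once the averaged vertical force read 0.02 ± 0.10 N, then withdrew along the tool axis by about 23 s of the 54 s allowed.

**Last checks before handing in:**
- **Weight:** the pointer was steady at about 190°, a hook sink of 39.3–39.6 mm, so the kettle weighs roughly 0.60 kg. After release it read between 38.9 and 39.6 mm, with no visible bounce.
- **Position:** the middle of the bar is about 1 mm from the seat point along and across the hook. The bar is level to within about 0.01 rad, and the underside is about 61 mm up.
- **Surroundings:** the robot touches nothing, and the tub, jar and brush look unmoved in the top view.

**What disagreed or went wrong:**
- The force readings gave a sink of about 41 mm, against the dial's 39.5 mm.
- The fixed cameras differed from each other by 4–5 mm in y, so I aligned the bar to the hook with the wrist camera.
- The first tilt stalled at a joint limit, so I had to route the wrist around it before the grasp.
- Sideways force reached about 5 N while lowering; I relieved it before letting go.

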